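# Fit a new air-cleaner cartridge and snap its cover on

## Robot

A 7-joint arm with a two-finger parallel gripper is mounted at the origin on the work surface. World frame = base frame: x ahead of the robot, y to its left, z up, the work surface at z = 0. Lengths are in m, angles in rad, forces in N, time in s.
With the tool pointing down it reaches from about 0.4 to 0.85 m from the base axis. Payload 10.4 kg.
Tool frame: the origin (TCP) lies on the centre line of the jaws, within the pads' length; the fingertips stand 22 mm ahead of it and the grasp point (between the pads) lies 3 mm ahead of it; z points along the fingers, y is the direction in which the jaws open and shut (so a half turn about z gives the same grasp; the last joint's range is limited). The gripper opens to 85 mm and grips with 20 to 120 N. Pads are 22 mm wide; open, the fingers measure 114 mm over their backs; the gripper's body (76 mm by 85 mm) begins 54 mm behind the grasp point. The pads swing forward as they close: fully open they stand 13 mm farther back than shut.
Start: joints at [-1.255, 0.332, -0.065, 1.46, 0.022, 1.35, -0.088], TCP at [0.208, 0.589, 0.218] pointing down, gripper open.
Joint ranges: [-2.6, 2.6], [-0.5, 2.12], [-1.47, 1.34], [0.16, 2.42], [-1.27, 4.41], [0.06, 2.06], [-2.6, 2.6]. Speed limits (rad/s): [2.22, 2.22, 2.79, 2.79, 3.14, 3.14, 3.14].

## Interface

Orientations are given as a unit quaternion [x, y, z, w].
In Python, from workcell import manip gives the robot as it stands. The module is installed in compiled form; this text tells all that it offers.
- The arm moves only by the shell command python3 -m crank 'ROWS' [FORCE]. ROWS is JSON, a list of rows, each a list of 3 entries, a list of its own where there are three numbers: the opening, from -1 (shut) to 1 (fully open), then the shift along the tool's x, y, z normalised to -1 to 1, where 1 is 80 mm, then the turn, a rotation vector about the tool's x, y, z normalised to -1 to 1, where 1 is pi/4 rad. In form: [[jaw, [tx, ty, tz], [ax, ay, az]], ...]. A call has exactly 5 rows; each row shifts and turns the commanded pose from where the row before left it, along the tool's axes as they then stand; what a row does not reach is not made up. A row lasts 1/10 s, in which the tool goes at most 50 mm and 8.59 degrees, less where a joint would pass 70% of its speed; a pose out of reach is approached as far as the arm can. A call with a number of a shift or a turn outside -1 to 1 is refused whole. A call with a gripper value outside its range is refused whole. The fingers move at their own pace and stop on an object; FORCE is the grip in N (left out, the last holds). Time passes only in rows, so rows that do not move let the fingers close, or fill a call up. It gives the time, the measured TCP pose, the force and the opening at its end, in the units of the state.
- manip.get_obs(): the state, without advancing time (a new reading comes with each control period).
- manip.camera(name): name is "scene" or "top" or "wrist"; returns the picture (480x640x3 uint8, blue, green, red); there is no depth.
- manip.camera_info(name): a dict with "K" (3x3 intrinsics, pixels), "camera_from_world" (4x4, takes a point from world to camera coordinates); the wrist camera has in their place "mount" (4x4, takes a point from camera to tool coordinates, whose origin is the TCP and whose axes are the flange's). Camera axes: x right, y down, z forward; pixel columns grow to the right and rows downward; lengths in m; the calibration is good to about 2 mm. A picture is of the moment at which its call begins: read the wrist's pose just before it. camera_info takes no time and is no camera call.
- manip.hand_in(): hands the job in, once; it reports no verdict.
The state is a dict: "clock": time; "joint_pos": joint angles; "joint_velocities": joint speeds; "tau": joint torques, N m; "position": TCP position; "ee_rot": TCP orientation; "ft_force": force on the tool from outside, world axes, zero at the start; "torque": the same for the moment, N m; "grip_width": opening from 0.0 (shut) to 1.0 (fully open).
Only numpy, scipy, OpenCV 4.12 (cv2) and the standard library are available. Lean on these libraries where they do the work, as an engineer would, in place of code of your own. Each camera call takes 0.05 s, during which the arm holds its last target.

## Task

The air cleaner on the small engine stands open and empty. Take the panel cartridge with the cut-off corner from the sloped rack, lay it fully home in the air-cleaner base with its cut corner in the cut corner of the pocket, then put the black cover on the base and press it straight down until both clip arms have snapped under the rim. Leave the other cartridge in the rack and do not disturb the other things on the bench.

Things in the scene. Friction and masses are not known exactly. Their poses are not given: they have to be found in the camera images.
- cartridge_mid (a point): The cartridge to fit: flat panel air filter, black rubber frame with pale pleats on top, 96 mm long (x) x 54 mm wide (y) x 26 mm thick (z), 60 g. Its +x +y corner is cut off at 45 degrees over 20 mm along each side. The point is its centre, half-way up; z is the normal of the pleated top face. It lies in one of the two lanes of the rack, tilted 35 degrees, its x axis pointing up the slope.
- other_mid (a point): The other cartridge, which stays in the rack: same materials, 74 mm (x) x 64 mm (y) x 26 mm, all four corners square. The point is its centre, half-way up.
- rack: Fixed grey steel picking rack, 200 mm wide (y), 136 mm deep (x), 108 mm high at the back. Its shelf slopes 35 degrees, rising towards the rack's +x, so it faces up and to -x. Two lanes with centre lines at y = +47.5 and -47.5 mm; ribs 8 mm high beside them; a 16 mm lip along the low front edge, on which the cartridges rest. Origin: middle of its footprint, on the bench.
- pocket (a point): Centre of the floor of the pocket in the grey plastic air-cleaner base on the engine. Pocket 99.5 mm (x) x 57.5 mm (y), 14 mm deep: a seated cartridge stands 12 mm proud, its centre 13 mm above this point. The pocket's +x +y corner is filled in at 45 degrees to match the cut corner: the cartridge fits only with its x and y along this point's x and y. z is up.
- rim (a point): Centre of the top plane of the air-cleaner base, 14 mm above the pocket floor and 150 mm above the bench. The rim is a flat flange 136 mm (x) x 94 mm (y), 5 mm thick, free underneath at its edges. The engine's round shroud (up to 212 mm above the bench) begins about 130 mm from this point towards -x.
- cover_edge (a point): The cover: black shell 136 mm (x) x 94 mm (y), 0.16 kg, right way up on the bench on the tips of its clip arms. The point is the centre of the plane of its walls' lower edge, which comes to lie on the rim; z is up. Roof 24 mm above it; clip arms hang 18.5 mm below it at the middle of the +x and -x ends, 34 mm wide, 148 mm over all. Same both ways round: its x goes along the rim's x, either way.
- cover_grip (a point): Centre of the raised finger grip on the roof of the cover, 34 mm above cover_edge: a block 84 mm long (x), 32 mm wide (y), 20 mm high, its top 44 mm above cover_edge.
- clip_a (a joint): Flex of the springy clip arm at the cover's +x end, in rad: 0 relaxed, 0.1 or more while forced outward over the edge of the rim, near 0 again once snapped under. The arms' sloped lead-ins meet the rim when the cover is about 13 mm above home; both together need about 10 to 15 N to snap over.
- clip_b (a joint): The same for the clip arm at the cover's -x end.
- screwdriver: Screwdriver, 150 mm, lying on the bench: a bystander.
- wrench: Spanner, 170 mm, lying on the bench: a bystander.
- oil_bottle: White bottle, 68 mm across, 190 mm high: a bystander.
- spray_can: Metal can, 62 mm across, 165 mm high: a bystander.
- screw_dish: Low steel dish, 100 mm across, 22 mm high: a bystander.
- spark_plug: Spark plug standing upright, 23 mm across, 66 mm high: a bystander.
- round_filter: Round filter element, 68 mm across, 63 mm high: a bystander.
There are look-alikes about, which are no part of the job. What is shaped like the part that bears cover_edge but red is not meant. Leave any green look-alike of the part that bears cartridge_mid alone.

How it is judged:
On the way, in this order (a step that is already met when the one before it is completed fails the run):
1. the cartridge with the cut corner lies fully home in the pocket of the air-cleaner base, let go of, before the cover goes on (z of cartridge_mid in the frame of pocket below 0.0155 m and horizontal distance between cartridge_mid and pocket below 0.004 m and angle between cartridge_mid's own z axis and vertical below 0.06 rad and contact force between cartridge and the fingers below 0.1 N and horizontal distance between cover_edge and rim above 0.05 m), for 0.2 s.
2. the cover is home on the rim with both clip arms snapped under it (z of cover_edge in the frame of rim below 0.0025 m and horizontal distance between cover_edge and rim below 0.006 m and value of joint each of clip_a, clip_b below 0.04 rad), for 0.2 s.
At the end, for the whole second after the job is handed in: Cartridge level in the pocket: centre under 15.5 mm above its floor, within 4 mm of its middle. Cover at rest and level on the rim: edge under 2.5 mm above it, within 6 mm of its centre, aligned within 4 degrees, both clips relaxed (under 0.04 rad). Other cartridge still in the rack (within 30 mm) (all of step 2 and z of cartridge_mid in the frame of pocket below 0.0155 m and horizontal distance between cartridge_mid and pocket below 0.004 m and angle between cartridge_mid's own z axis and vertical below 0.06 rad and angle between cover_edge's own z axis and vertical below 0.05 rad and angle between the x axis of cover_edge and the x axis of rim, either way round below 0.08 rad and linear speed of cover below 0.01 m/s and distance of other_mid from where it was at the start of the episode below 0.03 m); the robot touches nothing.
It fails at once if the other cartridge is taken out or shoved about (over 30 mm) (distance of other_mid from where it was at the start of the episode above 0.03 m).
It fails at once if a bystander on the bench is moved by more than 30 mm (distance of any of screwdriver, wrench, oil_bottle, spray_can, screw_dish, spark_plug, round_filter from where it was at the start of the episode above 0.03 m).
It also fails if it takes over 61 s, if anything falls off the work surface, if the arm or the gripper's body presses on something with over 40 N, if the wrist force passes 120 N, or if a joint passes its speed limit or range.

## Working session

There is one attempt and no reset: what is moved stays moved. The work goes in short steps, Python scripts to look and compute and a shell command to move; the robot and the scene stay as the last step left them, time stands still between calls to the robot, and variables do not carry over. Pictures are saved under pics/ and viewed, and the job is handed in when it is done.

```bash
mkdir -p pics; ls; python3 - <<'E'
from workcell import manip
import cv2,numpy as np
o=manip.get_obs()
print(o)
for n in ["scene","top","wrist"]:
    im=manip.camera(n); cv2.imwrite(f"pics/{n}0.png",im)
    i=manip.camera_info(n); print(n,{k:np.round(v,4).tolist() for k,v in i.items()})
E
```

```text
pics
{'clock': 0.0, 'joint_pos': array([-1.25461618,  0.33287537, -0.06469517,  1.46094725,  0.02159622,
        1.34992203, -0.08849951]), 'joint_velocities': array([ 2.53395677e-04, -2.42382789e-05, -5.55654611e-04, -4.28682491e-05,
        4.32585448e-04,  4.98413339e-04, -1.48129572e-03]), 'tau': array([ 9.73721967e-05, -6.25450230e+01,  4.95804066e-02, -3.91603124e+01,
        1.64000614e-02,  9.80363286e-03,  3.21760922e-05]), 'position': array([0.20758396, 0.58908967, 0.21701093]), 'ee_rot': array([ 1.68573155e-01,  9.85688876e-01, -7.22779168e-04, -8.97712034e-05]), 'ft_force': array([0.47921533, 0.41080742, 0.24535683]), 'torque': array([-0.00180297,  0.02940983,  0.01879503]), 'grip_width': 0.9975919044384272}
scene {'K': [[446.8562, 0.0, 319.6771], [0.0, 446.8562, 234.6208], [0.0, 0.0, 1.0]], 'camera_from_world': [[-0.8185, 0.5744, 0.0108, 0.4022], [0.4023, 0.5864, -0.703, -0.156], [-0.4101, -0.5711, -0.7111, 1.1972], [0.0, 0.0, 0.0, 1.0]]}
top {'K': [[490.8464, 0.0, 320.1826], [0.0, 490.8464, 244.3398], [0.0, 0.0, 1.0]], 'camera_from_world': [[0.0054, -0.9999, -0.0138, 0.0553], [-0.9845, -0.0029, -0.1754, 0.5335], [0.1753, 0.0145, -0.9844, 1.0919], [0.0, 0.0, 0.0, 1.0]]}
wrist {'K': [[402.7682, 0.0, 327.4809], [0.0, 402.7682, 242.4141], [0.0, 0.0, 1.0]], 'mount': [[0.0007, -0.9482, -0.3176, 0.0828], [1.0, 0.0006, 0.0005, -0.0007], [-0.0003, -0.3176, 0.9482, -0.1555], [0.0, 0.0, 0.0, 1.0]]}
```

View pics/scene0.png

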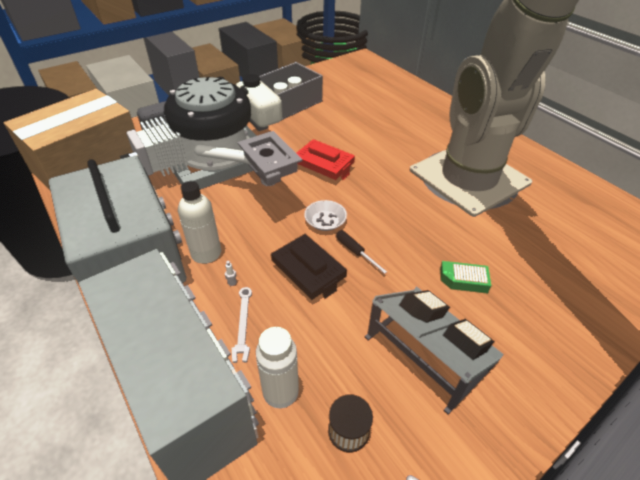

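View pics/top0.png

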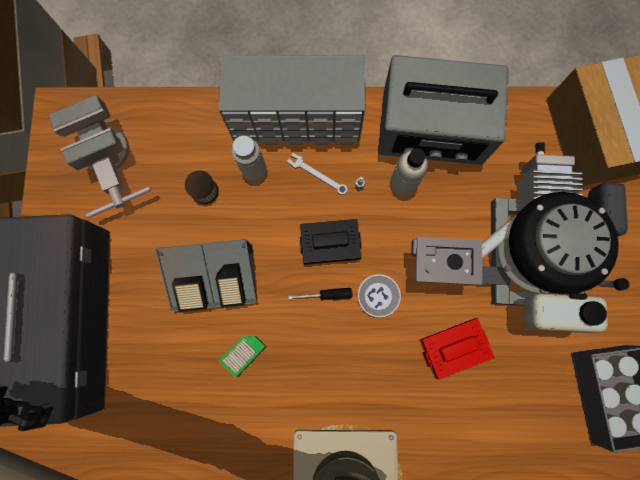

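View pics/wrist0.png

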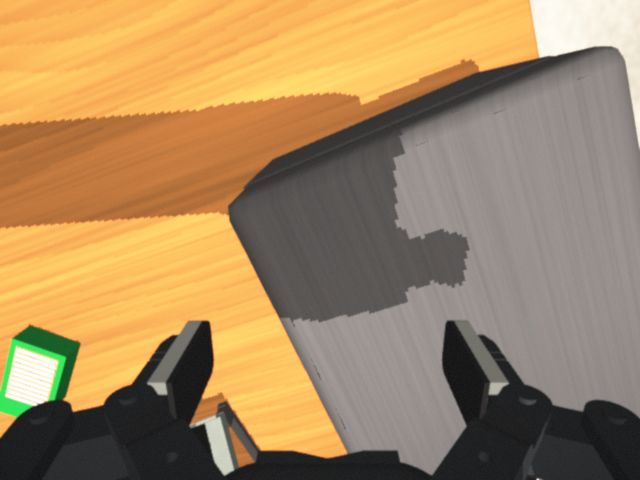

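```bash
python3 - <<'E'
import cv2
im=cv2.imread("pics/top0.png")
cv2.imwrite("pics/rackc.png",cv2.resize(im[225:325,145:275],None,fx=6,fy=6,interpolation=cv2.INTER_CUBIC)[:600,:780])
cv2.imwrite("pics/engc.png",cv2.resize(im[205:315,290:500],None,fx=3.8,fy=3.8,interpolation=cv2.INTER_CUBIC)[:600,:800])
im=cv2.imread("pics/scene0.png")
cv2.imwrite("pics/rackc2.png",cv2.resize(im[270:420,350:510],None,fx=4,fy=4,interpolation=cv2.INTER_CUBIC)[:600,:780])
E
```

```text
(no output)
```

View pics/rackc.png

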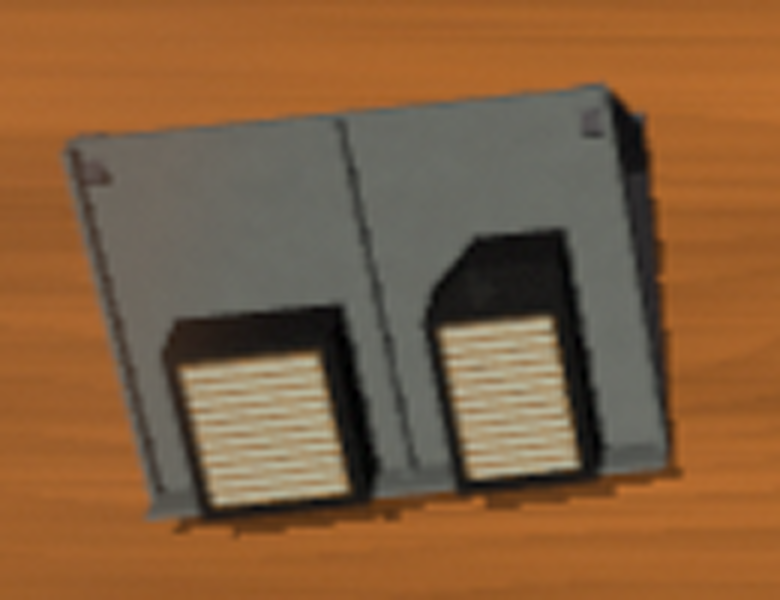

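View pics/engc.png

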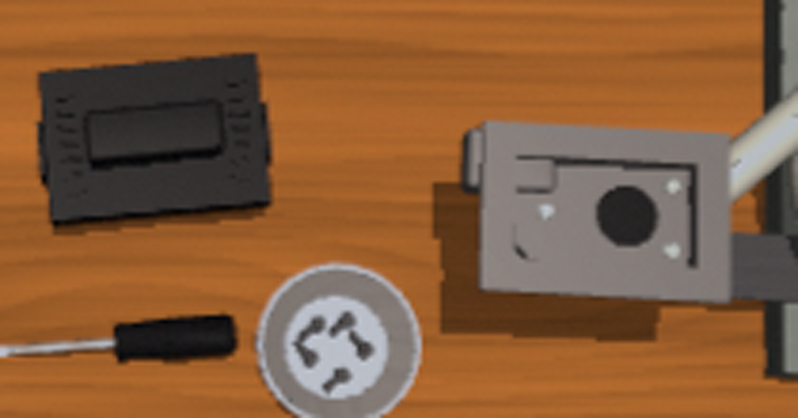

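View pics/rackc2.png

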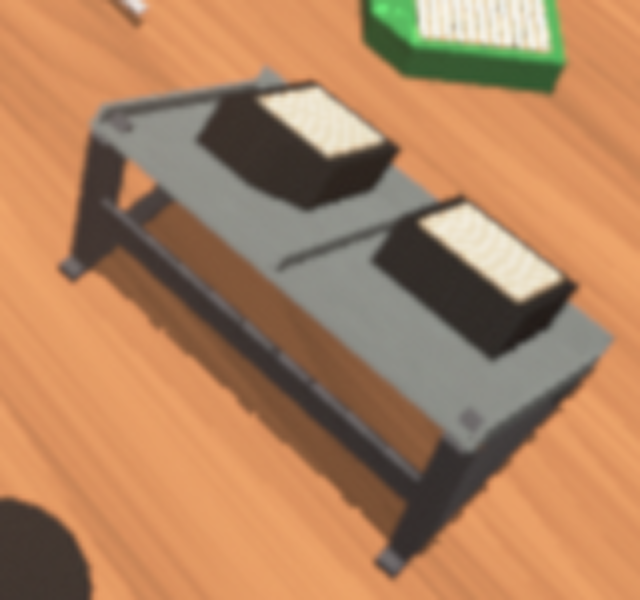

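```bash
cat > h.py <<'E'
import numpy as np,cv2
from workcell import manip
from scipy.spatial.transform import Rotation as R
def cam(n,obs=None):
    i=manip.camera_info(n);K=np.array(i["K"])
    if n!="wrist": T=np.linalg.inv(np.array(i["camera_from_world"]))
    else:
        W=np.eye(4);W[:3,:3]=R.from_quat(obs["ee_rot"]).as_matrix();W[:3,3]=obs["position"];T=W@np.array(i["mount"])
    return K,T
def ray(n,px,obs=None):
    K,T=cam(n,obs);d=T[:3,:3]@np.linalg.solve(K,[px[0],px[1],1.]);return T[:3,3],d/np.linalg.norm(d)
def plane(n,px,z,obs=None):
    c,d=ray(n,px,obs);return c+d*(z-c[2])/d[2]
def planeg(n,px,p0,nn,obs=None):
    c,d=ray(n,px,obs);return c+d*(np.dot(p0-c,nn)/np.dot(d,nn))
def tri(n1,p1,n2,p2,o1=None,o2=None):
    a,d=ray(n1,p1,o1);b,e=ray(n2,p2,o2)
    s=np.linalg.lstsq(np.stack([d,-e],1),b-a,rcond=None)[0];q=a+s[0]*d;r=b+s[1]*e
    return (q+r)/2,np.linalg.norm(q-r)
def proj(n,P,obs=None):
    K,T=cam(n,obs);q=np.linalg.inv(T)@np.append(P,1);u=K@q[:3];return u[:2]/u[2]
E
python3 - <<'E'
from h import *
np.set_printoptions(precision=4,suppress=True)
f=lambda x,y:(145+x/6,225+y/6)
for nm,p in [("bl",(68,143)),("br",(603,85))]: print(nm,plane("top",f(*p),.108))
# lip top front corners
for nm,p in [("fl",(150,518)),("fr",(668,465))]: print(nm,plane("top",f(*p),.02))
g=lambda x,y:(290+x/3.8,205+y/3.8)
r=[plane("top",g(*p),.150) for p in [(487,122),(732,135),(730,303),(481,290)]]
print("rim",np.array(r),np.mean(r,0),[np.linalg.norm(r[i]-r[i-3]) for i in range(4)])
# tool tip projection
i=manip.camera_info("wrist");M=np.linalg.inv(np.array(i["mount"]));K=np.array(i["K"])
for z in (.009,.022):
  for y in (-.0425,.0425):
    for x in (-.011,.011):
      q=M@[x,y,z,1];u=K@q[:3];print(x,y,z,u[:2]/u[2])
# cover: dark roof outline
im=cv2.imread("pics/top0.png");m=(im[210:275,290:372].max(2)<75).astype(np.uint8)
n,l,s,c=cv2.connectedComponentsWithStats(m);k=1+np.argmax(s[1:,4]);print("cover comp",s[k],c[k]+[290,210])
E
```

```text
bl [0.5114 0.4176 0.108 ]
br [0.5336 0.2214 0.108 ]
fl [0.3785 0.4073 0.02  ]
fr [0.3999 0.2062 0.02  ]
rim [[ 0.5311 -0.1505  0.15  ]
 [ 0.5242 -0.2855  0.15  ]
 [ 0.4311 -0.2795  0.15  ]
 [ 0.4377 -0.1445  0.15  ]] [ 0.481 -0.215  0.15 ] [np.float64(0.13515644247044137), np.float64(0.09327041034411876), np.float64(0.13520425184867407), np.float64(0.09367484491570617)]
-0.011 -0.0425 0.009 [236.532 321.947]
0.011 -0.0425 0.009 [233.0126 278.0459]
-0.011 0.0425 0.009 [420.8549 322.0399]
0.011 0.0425 0.009 [424.5415 278.1533]
-0.011 -0.0425 0.022 [242.1851 308.5985]
0.011 -0.0425 0.022 [239.0996 267.0417]
-0.011 0.0425 0.022 [415.0363 308.6886]
0.011 0.0425 0.022 [418.2724 267.1447]
cover comp [  10    9   61   46 2403] [330.0533 241.7353]
```

```bash
python3 - <<'E'
import cv2
im=cv2.imread("pics/wrist0.png")
cv2.imwrite("pics/fing.png",cv2.resize(im[280:480,100:540],None,fx=1.8,fy=1.8,interpolation=cv2.INTER_CUBIC))
E
```

```text
(no output)
```

View pics/fing.png

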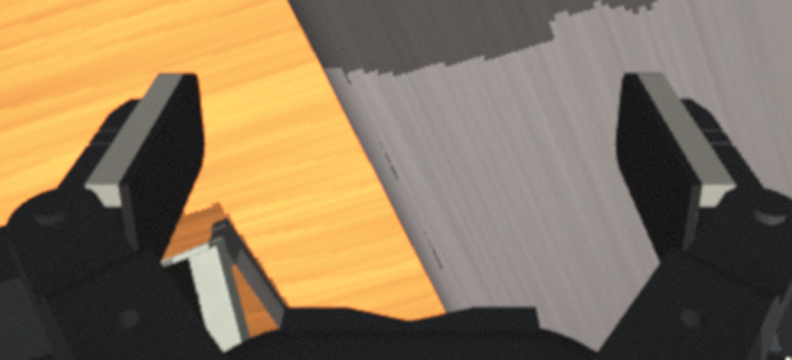

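```bash
python3 - <<'E'
from h import *
np.set_printoptions(precision=4,suppress=True)
o=manip.get_obs()
ims={n:cv2.imread(f"pics/{n}0.png") for n in("top","scene","wrist")}
c={}
for n,im in ims.items():
    h=cv2.cvtColor(im,cv2.COLOR_BGR2HSV)
    g=cv2.inRange(h,(45,100,40),(75,255,255))
    # pleats inside green bounding box
    cs,_=cv2.findContours(g,cv2.RETR_CCOMP,cv2.CHAIN_APPROX_NONE)
    cs=sorted(cs,key=cv2.contourArea)[-2:]
    for q in cs:
        M=cv2.moments(q);print(n,cv2.contourArea(q),M["m10"]/M["m00"],M["m01"]/M["m00"])
        c[n]=(M["m10"]/M["m00"],M["m01"]/M["m00"]) if n not in c else c[n]
P,e=tri("top",c["top"],"scene",c["scene"]);print(P,e,proj("wrist",P,o))
E
```

```text
top 584.5 238.71057884231533 356.2195608782435
top 949.5 241.50482710198347 354.3268386870282
scene 20.5 339.6260162601626 42.983739837398375
scene 535.0 461.2806853582554 279.7856697819314
wrist 2483.5 40.9277900812026 364.34145359371854
[0.3928 0.0946 0.4896] 0.22499139248886743 [-6669.4213  7789.6012]
```

```bash
python3 - <<'E'
from h import *
np.set_printoptions(precision=4,suppress=True)
o=manip.get_obs()
P=plane("top",(238.7,356.2),.026);print(P,proj("scene",P),proj("wrist",P,o))
im=cv2.imread("pics/wrist0.png")
cv2.imwrite("pics/gr.png",cv2.resize(im[300:440,0:200],None,fx=4,fy=4))
E
```

```text
[0.2777 0.2422 0.026 ] [471.2559 272.9196] [ 31.4123 379.064 ]
```

View pics/gr.png

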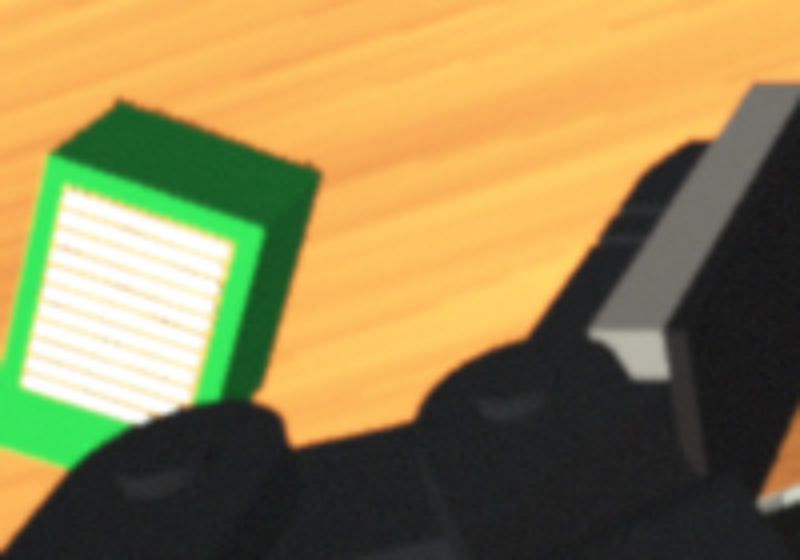

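```bash
cat >> h.py <<'E'
def pose(obs):
    W=np.eye(4);W[:3,:3]=R.from_quat(obs["ee_rot"]).as_matrix();W[:3,3]=obs["position"];return W
def mk(x,y,p):
    x=np.array(x,float);x/=np.linalg.norm(x);y=np.array(y,float);y-=x*(x@y);y/=np.linalg.norm(y)
    T=np.eye(4);T[:3,:3]=np.stack([x,y,np.cross(x,y)],1);T[:3,3]=p;return T
from scipy.linalg import logm,expm
def hint(T0,T1,N=None):
    L=np.real(logm(np.linalg.inv(T0)@T1))
    v=np.linalg.norm(L[:3,3]);w=np.array([L[2,1],L[0,2],L[1,0]])
    if N is None: N=int(np.ceil(max(v/.045,np.linalg.norm(w)/.145,1)))
    S=expm(L/N);r=R.from_matrix(S[:3,:3]).as_rotvec()
    print("N",N,"shift",np.round(S[:3,3]/.08,3).tolist(),"turn",np.round(r/(np.pi/4),3).tolist())
    for k in range(0,N+1,5): print("  via",np.round((T0@expm(L*k/N))[:3,3],3).tolist())
E
cat > plan1.py <<'E'
from h import *
psi=np.radians(6.3);t=np.radians(35)
cx=np.array([np.cos(t)*np.cos(psi),np.cos(t)*np.sin(psi),np.sin(t)])
cy=np.array([-np.sin(psi),np.cos(psi),0]);cz=np.cross(cx,cy)
mid=np.array([.4274,.262,.053])
E
python3 - <<'E'
from plan1 import *
o=manip.get_obs()
T1=mk(cx,-cy,mid+.103*cz);print(T1)
hint(pose(o),T1)
print(proj("top",o["position"]))
E
```

```text
[[ 8.14205149e-01  1.09734311e-01  5.70112583e-01  3.68678404e-01]
 [ 8.98890853e-02 -9.93960955e-01  6.29410151e-02  2.55517075e-01]
 [ 5.73576436e-01 -2.98743110e-18 -8.19152044e-01  1.37372661e-01]
 [ 0.00000000e+00  0.00000000e+00  0.00000000e+00  1.00000000e+00]]
N 19 shift [-0.306, 0.135, -0.012] turn [-0.055, 0.013, 0.173]
  via [0.208, 0.589, 0.217]
  via [0.336, 0.563, 0.222]
  via [0.42, 0.462, 0.214]
  via [0.423, 0.335, 0.182]
[ 35.34131627 398.17751805]
```

```bash
for i in 1 2; do :; done
python3 -m crank '[[1,[-0.306,0.135,-0.012],[-0.055,0.013,0.173]],[1,[-0.306,0.135,-0.012],[-0.055,0.013,0.173]],[1,[-0.306,0.135,-0.012],[-0.055,0.013,0.173]],[1,[-0.306,0.135,-0.012],[-0.055,0.013,0.173]],[1,[-0.306,0.135,-0.012],[-0.055,0.013,0.173]]]' 40
python3 -m crank '[[1,[-0.306,0.135,-0.012],[-0.055,0.013,0.173]],[1,[-0.306,0.135,-0.012],[-0.055,0.013,0.173]],[1,[-0.306,0.135,-0.012],[-0.055,0.013,0.173]],[1,[-0.306,0.135,-0.012],[-0.055,0.013,0.173]],[1,[-0.306,0.135,-0.012],[-0.055,0.013,0.173]]]'
python3 - <<'E'
from plan1 import *
np.set_printoptions(precision=3,suppress=True)
o=manip.get_obs();print(o["joint_pos"])
hint(pose(o),mk(cx,-cy,mid+.103*cz))
for n in("top","scene"): cv2.imwrite(f"pics/{n}1.png",manip.camera(n)); print(proj(n,o["position"]))
E
```

```text
clock: 0.65
position: [0.3377, 0.5631, 0.2221]
ee_rot: [0.488, 0.866, 0.109, -0.007]
ft_force: [-0.1, 0.8, -0.1]
grip_width: 0.999
clock: 1.15
position: [0.421, 0.4614, 0.2147]
ee_rot: [0.743, 0.637, 0.204, -0.013]
ft_force: [0.0, -0.1, -0.2]
grip_width: 1.001
[-1.132  0.034  0.193  1.881  0.083  0.823 -1.138]
N 9 shift [-0.306, 0.134, -0.013] turn [-0.055, 0.012, 0.172]
  via [0.421, 0.461, 0.215]
  via [0.423, 0.334, 0.182]
[112.469 285.205]
[558.313 332.307]
```

View pics/scene1.png

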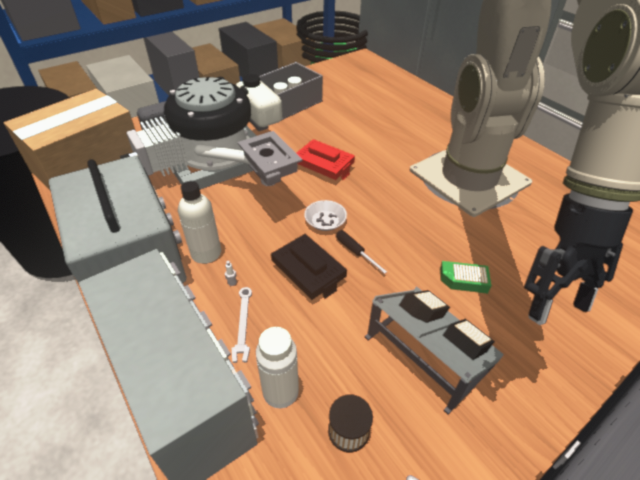

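View pics/top1.png

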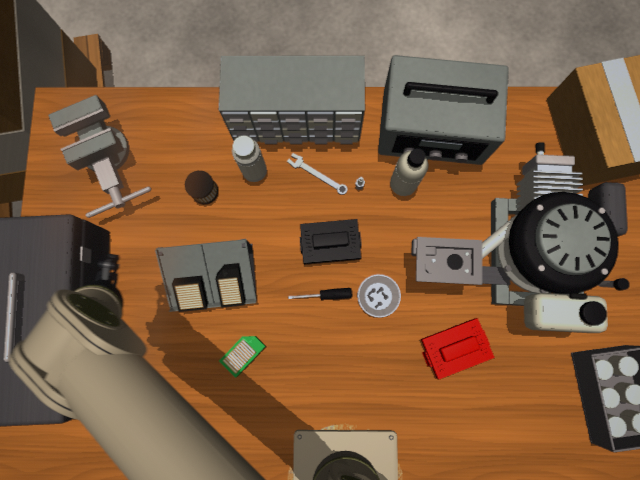

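```bash

python3 -m crank '[[0.5,[-0.306,0.135,-0.012],[-0.055,0.013,0.173]],[0.5,[-0.306,0.135,-0.012],[-0.055,0.013,0.173]],[0.5,[-0.306,0.135,-0.012],[-0.055,0.013,0.173]],[0.5,[-0.306,0.135,-0.012],[-0.055,0.013,0.173]],[0.5,[-0.306,0.135,-0.012],[-0.055,0.013,0.173]]]'
python3 -m crank '[[0.5,[-0.306,0.135,-0.012],[-0.055,0.013,0.173]],[0.5,[-0.306,0.135,-0.012],[-0.055,0.013,0.173]],[0.5,[-0.306,0.135,-0.012],[-0.055,0.013,0.173]],[0.5,[-0.306,0.135,-0.012],[-0.055,0.013,0.173]],[0.5,[0,0,0],[0,0,0]]]'
python3 - <<'E'
from plan1 import *
np.set_printoptions(precision=3,suppress=True)
o=manip.get_obs();print(o["joint_pos"],o["grip_width"])
hint(pose(o),mk(cx,-cy,mid+.103*cz),1)
cv2.imwrite(f"pics/w2.png",manip.camera("wrist"))
E
```

```text
clock: 1.75
position: [0.4233, 0.3349, 0.1822]
ee_rot: [0.904, 0.329, 0.273, -0.017]
ft_force: [0.4, 0.1, -0.2]
grip_width: 0.754
clock: 2.25
position: [0.3937, 0.2819, 0.162]
ee_rot: [0.942, 0.155, 0.297, -0.024]
ft_force: [1.5, -0.9, 0.2]
grip_width: 0.752
[-0.666 -0.281 -0.307  2.344  0.515  0.666 -2.57 ] 0.7523940128814336
N 1 shift [-0.509, 0.203, 0.036] turn [-0.097, 0.003, 0.245]
  via [0.394, 0.282, 0.162]
```

View pics/w2.png

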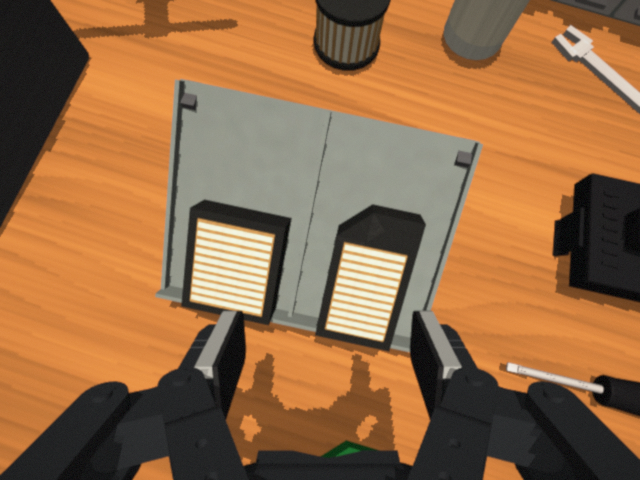

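```bash
python3 - <<'E'
import cv2
im=cv2.imread("pics/w2.png")
cv2.imwrite("pics/c2.png",cv2.resize(im[190:360,290:450],None,fx=3.5,fy=3.5,interpolation=cv2.INTER_CUBIC))
cv2.imwrite("pics/f2.png",cv2.resize(im[290:450,170:480],None,fx=2.5,fy=2.5,interpolation=cv2.INTER_CUBIC))
E
```

```text
(no output)
```

View pics/c2.png

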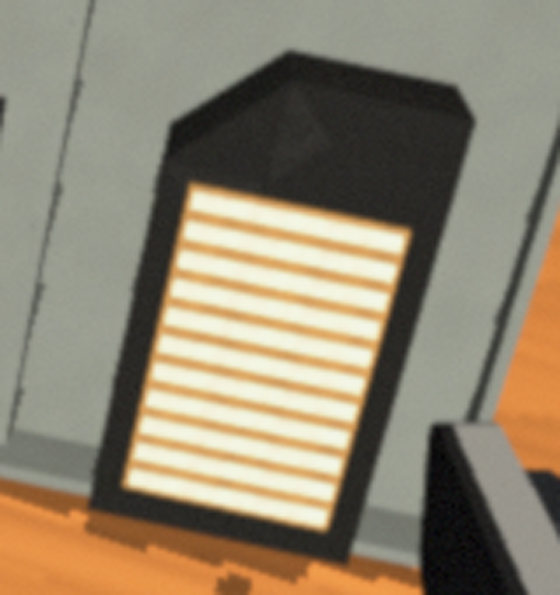

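View pics/f2.png

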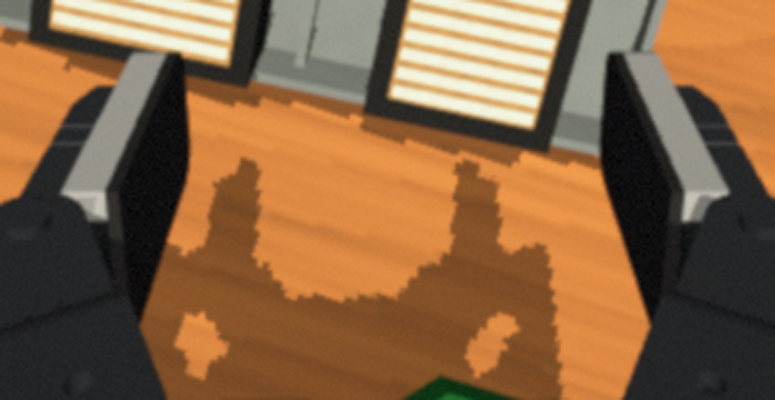

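```bash
cat > m2.py <<'E'
from plan1 import *
np.set_printoptions(precision=4,suppress=True)
o=manip.get_obs()
f=lambda x,y:(290+x/3.5,190+y/3.5)
p0=mid+.013*cz
Q=np.array([planeg("wrist",f(*p),p0,cz,o) for p in [(90,507),(348,562),(475,122)]])
A=np.stack([cx,cy,cz],1)
print(Q,(Q-p0)@A,np.linalg.norm(Q[0]-Q[1]),np.linalg.norm(Q[1]-Q[2]))
e=Q[2]-Q[1];print("x dir az in plane",np.degrees(np.arctan2((e@cy),(e@cx))))
e=Q[0]-Q[1];print("y dir",np.degrees(np.arctan2(-(e@cx),(e@cy))))
print("centre",(Q[0]+Q[2])/2-.013*cz)
# top view check of pleat/low edge
g=lambda x,y:(145+x/6,225+y/6)
Q2=np.array([planeg("top",g(*p),p0,cz) for p in [(458,490),(595,473),(575,235)]]);print((Q2-p0)@A)
E
python3 m2.py
```

```text
[[0.3869 0.2829 0.0423]
 [0.3929 0.2296 0.0424]
 [0.4703 0.2381 0.0969]] [[-0.0372  0.0252  0.    ]
 [-0.0371 -0.0284  0.    ]
 [ 0.058  -0.0284  0.    ]] 0.05360017359111366 0.09507956651804673
x dir az in plane -0.0373819691815465
y dir 0.06410176509559033
centre [0.436  0.2613 0.059 ]
[[-0.0351  0.0248 -0.    ]
 [-0.034  -0.0278  0.    ]
 [ 0.0673 -0.0366 -0.    ]]
```

```bash
cat > plan1.py <<'E'
from h import *
psi=np.radians(6.3);t=np.radians(35)
cx=np.array([np.cos(t)*np.cos(psi),np.cos(t)*np.sin(psi),np.sin(t)])
cy=np.array([-np.sin(psi),np.cos(psi),0]);cz=np.cross(cx,cy)
mid=np.array([.436,.2613,.0585])
th=np.radians(22)
zt=np.array([np.sin(th)*np.cos(psi),np.sin(th)*np.sin(psi),-np.cos(th)])
def G(up,depth=.009): return mk(np.cross(-cy,zt),-cy,mid+cz*(.013-depth)+.018*zt+up*cz)
def rep(T):
    o=manip.get_obs();E=np.linalg.inv(pose(o))@T
    print("j",np.round(o["joint_pos"],2),"err mm",np.round(E[:3,3]*1e3,1),"deg",np.round(np.degrees(R.from_matrix(E[:3,:3]).as_rotvec()),1),"F",np.round(o["ft_force"],1),"grip",round(o["grip_width"],3),o["clock"])
E
python3 - <<'E'
from plan1 import *
print(G(.07)[:3,3],G(0)[:3,3])
rep(G(.07));hint(pose(manip.get_obs()),G(.07))
E
```

```text
[0.40051387 0.25738229 0.10242794] [0.44042175 0.26178817 0.0450873 ]
j [-0.67 -0.28 -0.3   2.34  0.52  0.67 -2.57] err mm [-35.9  22.6  49.4] deg [ -3.1 -12.8  11.5] F [ 0.2 -0.3  0.9] grip 0.752 2.3
N 3 shift [-0.128, 0.1, 0.218] turn [-0.023, -0.095, 0.085]
  via [0.394, 0.282, 0.162]
```

```bash

python3 -m crank '[[0.5,[-0.128,0.1,0.218],[-0.023,-0.095,0.085]],[0.5,[-0.128,0.1,0.218],[-0.023,-0.095,0.085]],[0.5,[-0.128,0.1,0.218],[-0.023,-0.095,0.085]],[0.5,[0,0,0],[0,0,0]],[0.5,[0,0,0],[0,0,0]]]'
python3 - <<'E'
from plan1 import *
rep(G(.07));hint(pose(manip.get_obs()),G(.0),2)
o=manip.get_obs();cv2.imwrite(f"pics/w3.png",manip.camera("wrist"))
E
```

```text
clock: 2.8
position: [0.3996, 0.2592, 0.1022]
ee_rot: [0.98, 0.057, 0.19, -0.011]
ft_force: [-0.3, -0.3, -0.1]
grip_width: 0.748
j [-0.65 -0.1  -0.21  2.26  0.36  0.73 -2.55] err mm [0.7 2.  0. ] deg [-0.1  0.   0.3] F [-0.3 -0.3 -0.1] grip 0.748 2.8
N 2 shift [0.103, 0.013, 0.427] turn [-0.002, 0.0, 0.003]
  via [0.4, 0.259, 0.102]
```

View pics/w3.png

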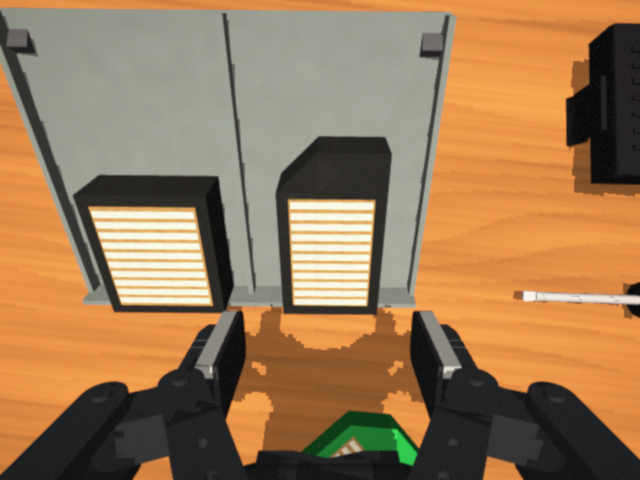

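```bash
python3 - <<'E'
from plan1 import *
o=manip.get_obs()
for a,b,c in [(-.048,.027,.013),(-.048,-.027,.013),(.048,-.027,.013),(.048,-.027,-.013),(.028,.027,.013)]:
    print(a,b,c,np.round(proj("wrist",mid+a*cx+b*cy+c*cz,o),1))
E
python3 -m crank '[[0.5,[0.05,0.013,0.2],[0,0,0]],[0.5,[0.05,0.013,0.22],[0,0,0]],[0.5,[0,0,0],[0,0,0]],[0.5,[0,0,0],[0,0,0]],[0.5,[0,0,0],[0,0,0]]]'
python3 - <<'E'
from plan1 import *
rep(G(.0))
cv2.imwrite(f"pics/w4.png",manip.camera("wrist"))
E
```

```text
-0.048 0.027 0.013 [284.5 312.2]
-0.048 -0.027 0.013 [377.5 312.8]
0.048 -0.027 0.013 [392.2 152.7]
0.048 -0.027 -0.013 [385.5 135.6]
0.028 0.027 0.013 [276.4 192.2]
clock: 3.35
position: [0.4195, 0.2593, 0.0751]
ee_rot: [0.98, 0.055, 0.191, -0.012]
ft_force: [0.5, 0.4, 1.0]
grip_width: 0.754
j [-0.62 -0.02 -0.2   2.25  0.41  0.65 -2.57] err mm [ 8.3 -0.  35.7] deg [-0.2 -0.   0.1] F [0.5 0.4 1. ] grip 0.754 3.35
```

View pics/w4.png

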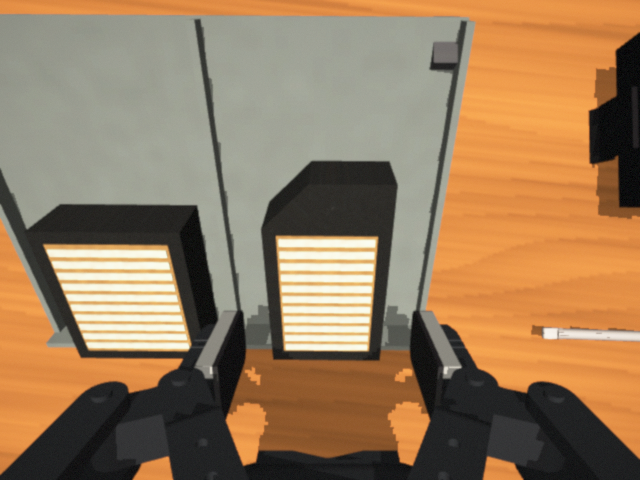

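```bash

python3 -m crank '[[0.5,[0.052,0,0.15],[0,0,0]],[0.5,[0.052,0,0.15],[0,0,0]],[0.5,[0,0,0.146],[0,0,0]],[0.5,[0,0,0],[0,0,0]],[0.5,[0,0,0],[0,0,0]]]'
python3 - <<'E'
from plan1 import *
rep(G(.0))
cv2.imwrite(f"pics/w5.png",manip.camera("wrist"))
E
```

```text
clock: 3.9
position: [0.4401, 0.2617, 0.0445]
ee_rot: [0.98, 0.055, 0.19, -0.012]
ft_force: [-0.4, 0.5, -0.7]
grip_width: 0.749
j [-0.71  0.07 -0.08  2.24  0.46  0.57 -2.6 ] err mm [ 0.5 -0.1 -0.4] deg [-0.2  0.   0.1] F [-0.4  0.5 -0.7] grip 0.749 3.9
```

View pics/w5.png

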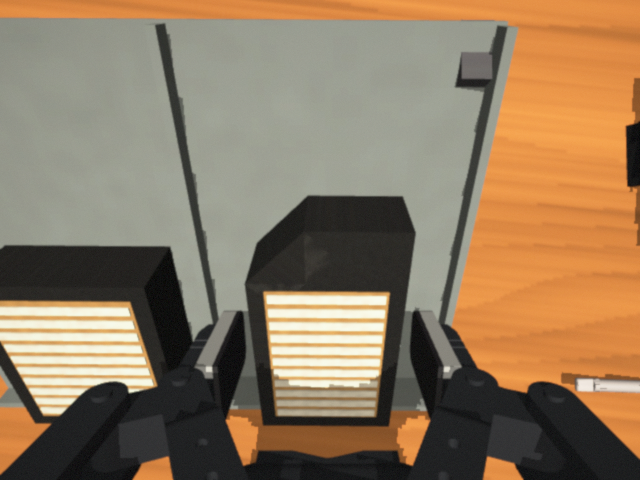

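```bash

python3 -m crank '[[-1,[0,0,0],[0,0,0]],[-1,[0,0,0],[0,0,0]],[-1,[0,0,0],[0,0,0]],[-1,[0,0,0],[0,0,0]],[-1,[0,0,0],[0,0,0]]]' 60
python3 - <<'E'
from plan1 import *
rep(G(.0))
cv2.imwrite(f"pics/w6.png",manip.camera("wrist"))
E
```

```text
clock: 4.45
position: [0.4404, 0.2616, 0.0451]
ee_rot: [0.98, 0.055, 0.19, -0.012]
ft_force: [-6.2, -1.2, 10.3]
grip_width: 0.609
j [-0.71  0.07 -0.09  2.24  0.46  0.57 -2.6 ] err mm [ 0.  -0.2 -0. ] deg [-0.2  0.   0.1] F [-6.2 -1.2 10.3] grip 0.609 4.45
```

View pics/w6.png

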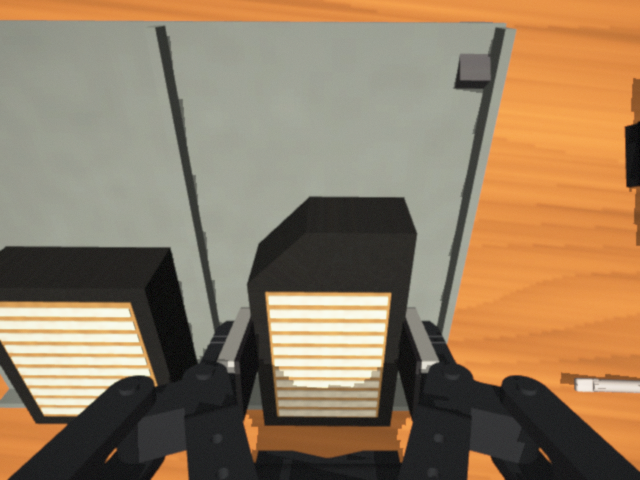

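```bash

python3 -m crank '[[-1,[-0.04,0,-0.15],[0,0,0]],[-1,[-0.09,0,-0.35],[0,0,0]],[-1,[-0.1,0,-0.487],[0,0,0]],[-1,[0,0,-0.4],[0,0,0]],[-1,[0,0,0],[0,0,0]]]'
cat > plan2.py <<'E'
from plan1 import *
Tc=np.eye(4);Tc[:3,:3]=np.stack([cx,cy,cz],1);Tc[:3,3]=mid
C=np.linalg.inv(G(0))@Tc
rimc=np.array([.481,-.215,.150]);raz=np.radians(87.1)
px=np.array([np.cos(raz),np.sin(raz),0]);py=np.array([-np.sin(raz),np.cos(raz),0])
def PT(h,dx=0,dy=0): # tool pose with cartridge mid h above home
    P=mk(px,py,rimc+[0,0,-.014+.013+h]+dx*px+dy*py);return P@np.linalg.inv(C)
E
python3 - <<'E'
from plan2 import *
rep(G(.08));print(PT(.1)[:3,3])
hint(pose(manip.get_obs()),PT(.12))
cv2.imwrite(f"pics/w7.png",manip.camera("wrist"))
E
```

```text
clock: 5.0
position: [0.3827, 0.2562, 0.1447]
ee_rot: [0.98, 0.055, 0.193, -0.014]
ft_force: [0.5, 0.4, -0.1]
grip_width: 0.615
j [-0.74 -0.21 -0.14  2.25  0.32  0.83 -2.53] err mm [-1.7  1.  36.1] deg [-0.4 -0.3  0.1] F [ 0.5  0.4 -0.1] grip 0.615 5.0
[ 0.48079514 -0.21904393  0.23546134]
N 13 shift [-0.263, 0.444, -0.105] turn [0.011, -0.05, -0.139]
  via [0.383, 0.256, 0.145]
  via [0.333, 0.055, 0.162]
  via [0.396, -0.135, 0.216]
```

View pics/w7.png

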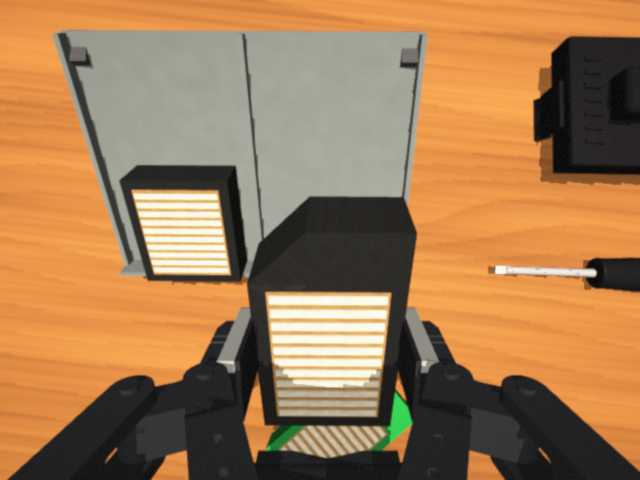

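```bash
cat >> plan2.py <<'E'
from scipy.spatial.transform import Slerp
def VIA(p,s=.5,A=None):
    A=G(0) if A is None else A
    K=Slerp([0,1],R.from_matrix([A[:3,:3],PT(0)[:3,:3]]));T=np.eye(4);T[:3,:3]=K(s).as_matrix();T[:3,3]=p;return T
E
python3 - <<'E'
from plan2 import *
T=pose(manip.get_obs());V=VIA([.48,.03,.27]);V0=VIA([.45,.2,.24],.15)
hint(T,V0);hint(V0,V);hint(V,PT(.12))
E
```

```text
N 3 shift [0.361, 0.285, -0.293] turn [0.005, -0.034, -0.09]
  via [0.383, 0.255, 0.143]
N 4 shift [-0.16, 0.523, -0.086] turn [0.012, -0.056, -0.159]
  via [0.45, 0.2, 0.24]
N 6 shift [-0.472, 0.231, 0.076] turn [0.012, -0.054, -0.151]
  via [0.48, 0.03, 0.27]
  via [0.469, -0.178, 0.254]
```

```bash

python3 -m crank '[[-1,[0.361,0.285,-0.293],[0.005,-0.034,-0.09]],[-1,[0.361,0.285,-0.293],[0.005,-0.034,-0.09]],[-1,[0.361,0.285,-0.293],[0.005,-0.034,-0.09]],[-1,[-0.16,0.523,-0.086],[0.012,-0.056,-0.159]],[-1,[-0.16,0.523,-0.086],[0.012,-0.056,-0.159]]]'
python3 -m crank '[[-1,[-0.16,0.523,-0.086],[0.012,-0.056,-0.159]],[-1,[-0.16,0.523,-0.086],[0.012,-0.056,-0.159]],[-1,[-0.472,0.231,0.076],[0.012,-0.054,-0.151]],[-1,[-0.472,0.231,0.076],[0.012,-0.054,-0.151]],[-1,[0,0,0],[0,0,0]]]'
python3 - <<'E'
from plan2 import *
rep(PT(.12))
hint(pose(manip.get_obs()),PT(.12))
cv2.imwrite(f"pics/w8.png",manip.camera("wrist"))
E
```

```text
clock: 5.55
position: [0.4537, 0.1158, 0.2484]
ee_rot: [0.955, 0.275, 0.106, 0.021]
ft_force: [0.4, -0.1, -0.8]
grip_width: 0.611
clock: 6.05
position: [0.456, -0.0498, 0.2526]
ee_rot: [0.87, 0.49, 0.011, 0.052]
ft_force: [0.4, 1.0, -0.2]
grip_width: 0.614
j [-0.61 -0.17  0.5   1.91  0.17  1.32 -0.7 ] err mm [-131.8  108.4   12.4] deg [  2.   -9.5 -28.7] F [ 0.4  1.  -0.2] grip 0.614 6.05
N 4 shift [-0.47, 0.259, 0.061] turn [0.011, -0.053, -0.16]
  via [0.456, -0.05, 0.253]
```

View pics/w8.png

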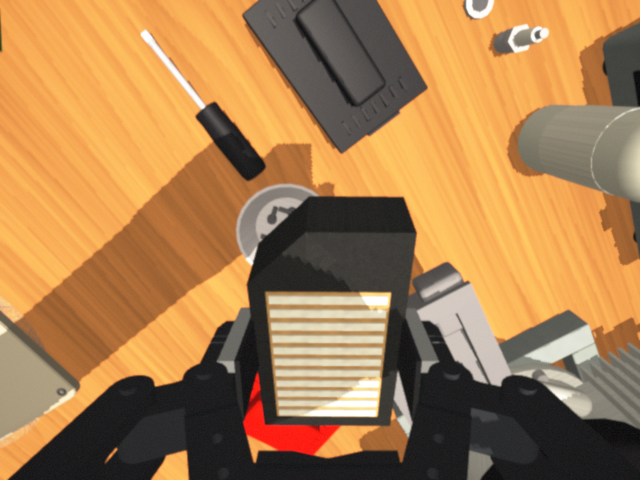

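```bash

python3 - <<'E'
from plan2 import *
T=PT(.13,-.03,.115);print(T[:3,3])
hint(pose(manip.get_obs()),T)
E
```

```text
[ 0.36442463 -0.24318733  0.26546134]
N 5 shift [-0.546, -0.049, 0.027] turn [0.009, -0.043, -0.128]
  via [0.457, -0.047, 0.253]
  via [0.364, -0.243, 0.265]
```

```bash

python3 -m crank '[[-1,[-0.546,-0.049,0.027],[0.009,-0.043,-0.128]],[-1,[-0.546,-0.049,0.027],[0.009,-0.043,-0.128]],[-1,[-0.546,-0.049,0.027],[0.009,-0.043,-0.128]],[-1,[-0.546,-0.049,0.027],[0.009,-0.043,-0.128]],[-1,[-0.546,-0.049,0.027],[0.009,-0.043,-0.128]]]'
python3 -m crank '[[-1,[0,0,0],[0,0,0]],[-1,[0,0,0],[0,0,0]],[-1,[0,0,0],[0,0,0]],[-1,[0,0,0],[0,0,0]],[-1,[0,0,0],[0,0,0]]]'
python3 - <<'E'
from plan2 import *
import pickle
rep(PT(.13,-.03,.115))
o=manip.get_obs();pickle.dump(o,open("o9.pkl","wb"))
im=manip.camera("wrist");cv2.imwrite(f"pics/w9.png",im)
E
```

```text
clock: 6.6
position: [0.3652, -0.242, 0.2659]
ee_rot: [0.718, 0.687, -0.082, 0.079]
ft_force: [0.5, -0.5, -1.1]
grip_width: 0.619
clock: 7.1
position: [0.3661, -0.2405, 0.266]
ee_rot: [0.719, 0.686, -0.081, 0.079]
ft_force: [-0.2, -0.7, -0.3]
grip_width: 0.615
j [-0.54 -0.32  0.68  1.96  0.43  1.43  0.01] err mm [-2.5 -1.6  1.1] deg [0.2 0.  0.2] F [-0.2 -0.7 -0.3] grip 0.615 7.1
```

View pics/w9.png

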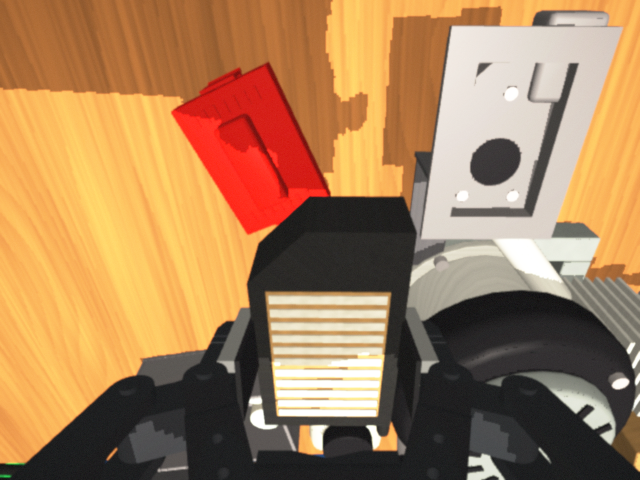

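```bash
python3 - <<'E'
import cv2
im=cv2.imread("pics/w9.png")
cv2.imwrite("pics/c9.png",cv2.resize(im[5:250,410:630],None,fx=2.4,fy=2.4,interpolation=cv2.INTER_CUBIC))
E
```

```text
(no output)
```

View pics/c9.png

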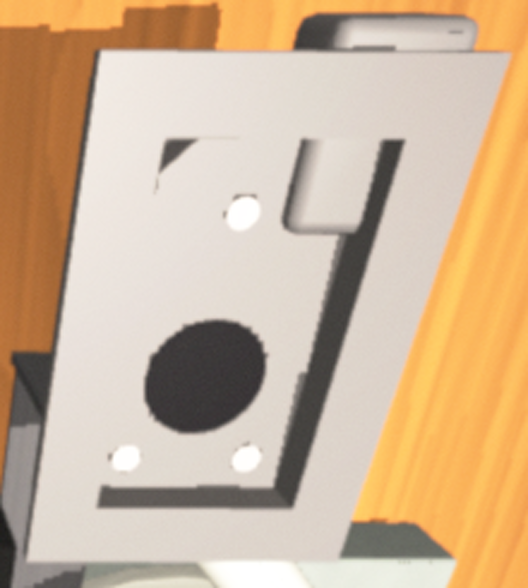

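```bash
python3 - <<'E'
from plan2 import *
import pickle
np.set_printoptions(precision=4,suppress=True)
o=pickle.load(open("o9.pkl","rb"))
f=lambda x,y:(410+x/2.4,5+y/2.4)
q=np.array([plane("wrist",f(*p),.150,o) for p in [(99,50),(511,53),(340,560),(27,560)]])
print(q,q.mean(0),[np.linalg.norm(q[i]-q[i-3]) for i in range(4)])
a=(q[0]-q[3]+q[1]-q[2]);print("az",np.degrees(np.arctan2(a[1],a[0])));b=(q[0]-q[1]+q[3]-q[2]);print("az y",np.degrees(np.arctan2(b[1],b[0])))
k=np.array([plane("wrist",f(*p),.150,o) for p in [(405,139),(292,507),(98,507)]])
print(k,(k[0]+k[2])/2,np.linalg.norm(k[0]-k[1]),np.linalg.norm(k[1]-k[2]))
E
```

```text
[[ 0.4373 -0.1434  0.15  ]
 [ 0.531  -0.1483  0.15  ]
 [ 0.5252 -0.2828  0.15  ]
 [ 0.4312 -0.2784  0.15  ]] [ 0.4812 -0.2132  0.15  ] [np.float64(0.09388626169875651), np.float64(0.13461267650743527), np.float64(0.09407884944867799), np.float64(0.1351861928545687)]
az 87.47346606346865
az y 177.18704835011172
[[ 0.512  -0.1655  0.15  ]
 [ 0.5068 -0.2639  0.15  ]
 [ 0.4505 -0.2613  0.15  ]] [ 0.4812 -0.2134  0.15  ] 0.09859645176424658 0.05642111099074754
```

```bash
sed -i 's/rimc=.*/rimc=np.array([.4812,-.2137,.150]);raz=np.radians(87.3)/' plan2.py; python3 - <<'E'
from plan2 import *
import pickle
o=pickle.load(open("o9.pkl","rb"));T=pose(o)@C
for a,b,c in [(-.048,.027,.013),(-.048,-.027,.013),(.048,-.027,.013),(.048,-.027,-.013),(.028,.027,.013),(.028,.027,-.013)]:
    print(a,b,c,np.round(proj("wrist",(T@[a,b,c,1])[:3],o),1))
im=cv2.imread("pics/w9.png")
cv2.imwrite("pics/cc9.png",cv2.resize(im[190:435,235:430],None,fx=2.4,fy=2.4,interpolation=cv2.INTER_CUBIC))
rep(PT(.04));hint(pose(o),PT(.04))
E
```

```text
-0.048 0.027 0.013 [266.9 426.4]
-0.048 -0.027 0.013 [392.1 426.7]
0.048 -0.027 0.013 [418.6 234.8]
0.048 -0.027 -0.013 [404.9 198.3]
0.028 0.027 0.013 [249.1 286.4]
0.028 0.027 -0.013 [260.3 245.1]
j [-0.54 -0.32  0.69  1.96  0.43  1.43  0.02] err mm [ 48.  113.5  82.1] deg [0.1 0.  0. ] F [-0.5 -0.4 -1.2] grip 0.612 7.15
N 4 shift [0.149, 0.355, 0.256] turn [0.001, 0.0, 0.0]
  via [0.366, -0.241, 0.266]
```

View pics/cc9.png

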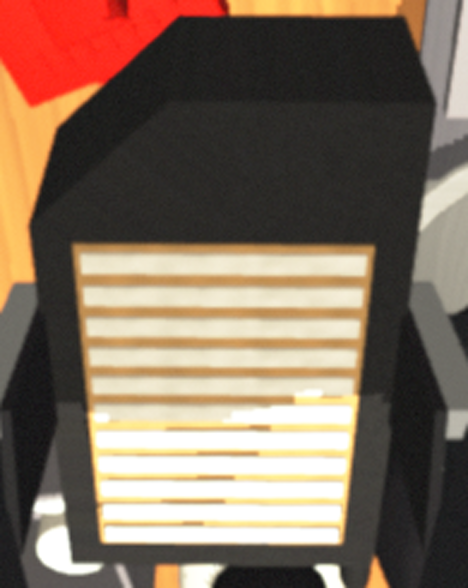

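```bash

python3 -m crank '[[-1,[0.149,0.355,0.2],[0,0,0]],[-1,[0.149,0.355,0.2],[0,0,0]],[-1,[0.149,0.355,0.3],[0,0,0]],[-1,[0.149,0.355,0.33],[0,0,0]],[-1,[0,0,0],[0,0,0]]]'
python3 - <<'E'
from plan2 import *
rep(PT(.04,-.0006));rep(PT(.018,-.0006))
hint(pose(manip.get_obs()),PT(.018,-.0006),2)
im=manip.camera("wrist");cv2.imwrite(f"pics/w10.png",im)
im=manip.camera("scene");cv2.imwrite(f"pics/s10.png",cv2.resize(im[90:240,180:380],None,fx=4,fy=4))
E
```

```text
clock: 7.65
position: [0.4817, -0.2163, 0.1705]
ee_rot: [0.717, 0.687, -0.086, 0.078]
ft_force: [-0.2, 0.5, -1.2]
grip_width: 0.615
j [-0.6   0.12  0.85  1.88  0.15  1.14  0.14] err mm [-3.1 -0.7 -4.3] deg [-0.3  0.3  0.3] F [-0.2  0.5 -1.2] grip 0.615 7.65
j [-0.6   0.12  0.85  1.88  0.15  1.14  0.14] err mm [ 2.  -0.6 17.1] deg [-0.3  0.3  0.3] F [-0.2  0.5 -1.2] grip 0.615 7.65
N 2 shift [0.012, -0.004, 0.107] turn [-0.003, 0.003, 0.003]
  via [0.482, -0.216, 0.171]
```

View pics/w10.png

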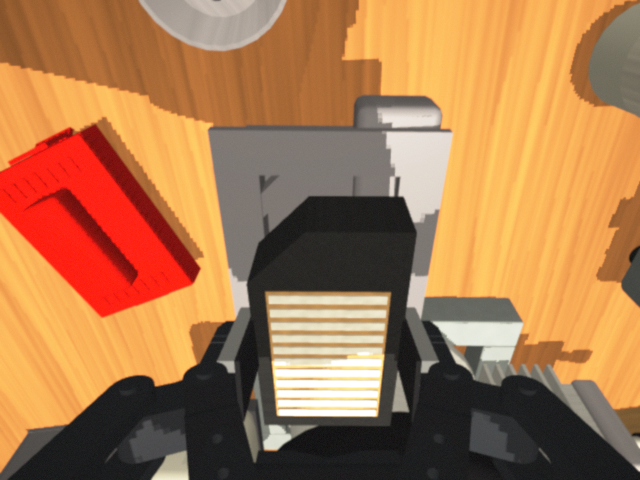

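View pics/s10.png

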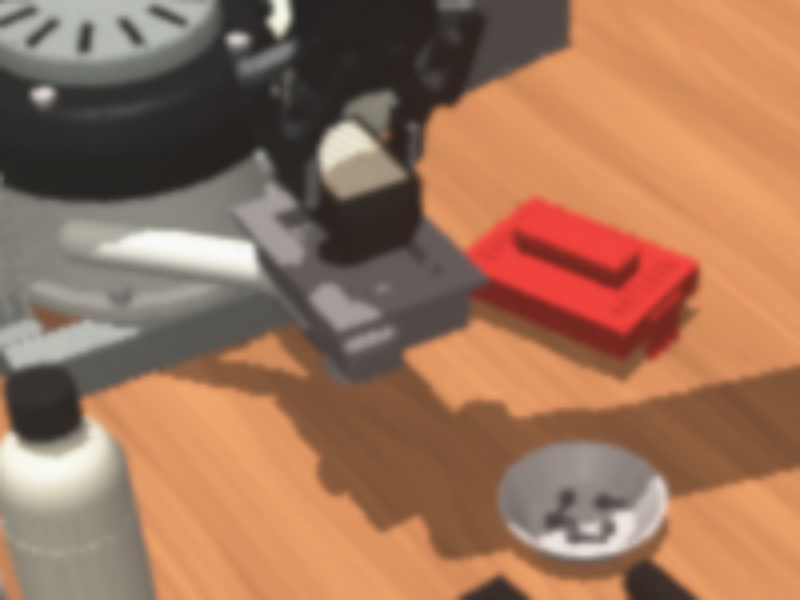

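```bash

python3 -m crank '[[-1,[0.013,-0.004,0.107],[-0.003,0.003,0.003]],[-1,[0.013,-0.004,0.107],[-0.003,0.003,0.003]],[-1,[0,0,0],[0,0,0]],[-1,[0,0,0],[0,0,0]],[-1,[0,0,0],[0,0,0]]]'
python3 - <<'E'
from plan2 import *
rep(PT(.018,-.0006));
im=manip.camera("wrist");cv2.imwrite(f"pics/w11.png",cv2.resize(im[120:360,160:480],None,fx=2.4,fy=2.4))
E
```

```text
clock: 8.25
position: [0.4803, -0.2205, 0.1587]
ee_rot: [0.721, 0.684, -0.077, 0.079]
ft_force: [-0.2, 0.0, -0.0]
grip_width: 0.611
j [-0.59  0.13  0.85  1.91  0.13  1.1   0.15] err mm [3.3 0.5 4.6] deg [ 0.4 -0.3 -0.3] F [-0.2  0.  -0. ] grip 0.611 8.25
```

View pics/w11.png

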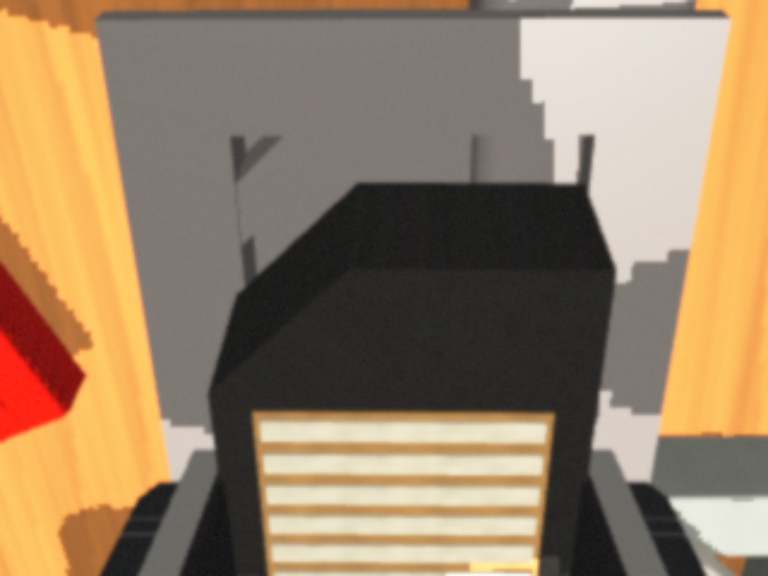

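```bash

python3 -m crank '[[-1,[0.041,0.006,0.05],[0.009,-0.007,-0.007]],[-1,[0,0,0],[0,0,0]],[-1,[0,0,0],[0,0,0]],[-1,[0,0,0],[0,0,0]],[-1,[0,0,0],[0,0,0]]]'
python3 - <<'E'
from plan2 import *
rep(PT(.018,-.0006));rep(PT(.008,-.0006))
o=manip.get_obs();im=manip.camera("wrist");cv2.imwrite(f"pics/w12.png",cv2.resize(im[120:360,160:480],None,fx=2.4,fy=2.4))
T=pose(o)@C
print([np.round((proj("wrist",(T@[a,b,c,1])[:3],o)-[160,120])*2.4) for a,b,c in [(.048,-.027,-.013),(.048,.007,-.013),(.028,.027,-.013)]])
PK=mk(px,py,rimc)
print([np.round((proj("wrist",(PK@[a,b,0,1])[:3],o)-[160,120])*2.4) for a,b in [(.068,.047),(.068,-.047),(.0497,.0287),(.0497,-.0287)]])
E
```

```text
clock: 8.8
position: [0.4808, -0.2183, 0.1536]
ee_rot: [0.719, 0.686, -0.082, 0.078]
ft_force: [-0.1, -0.6, -0.3]
grip_width: 0.611
j [-0.59  0.14  0.85  1.91  0.13  1.1   0.15] err mm [-0.   0.2  0.2] deg [-0.  0.  0.] F [-0.1 -0.6 -0.3] grip 0.611 8.8
j [-0.59  0.14  0.85  1.91  0.13  1.1   0.15] err mm [2.2 0.2 9.9] deg [-0.  0.  0.] F [-0.1 -0.6 -0.3] grip 0.611 8.8
[array([588., 188.]), array([362., 188.]), array([241., 300.])]
[array([82., 45.]), array([739.,  45.]), array([222., 163.]), array([597., 163.])]
```

View pics/w12.png

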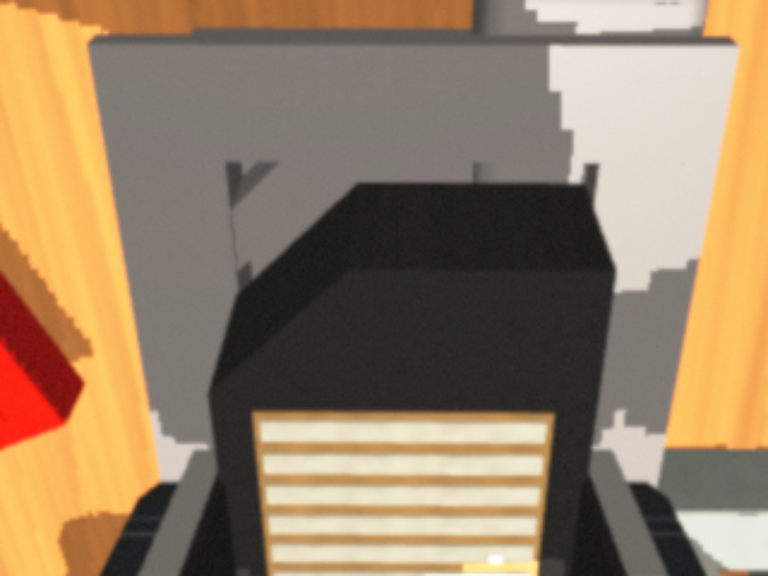

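```bash

python3 -m crank '[[-1,[0.009,0.009,0.04],[0,0,0]],[-1,[0.009,0,0.04],[0,0,0]],[-1,[0.009,0,0.04],[0,0,0]],[-1,[0,0,0],[0,0,0]],[-1,[0,0,0],[0,0,0]]]'
python3 - <<'E'
from plan2 import *
rep(PT(.008,-.0006,-.0007))
o=manip.get_obs();im=manip.camera("wrist");cv2.imwrite(f"pics/w13.png",cv2.resize(im[120:360,160:480],None,fx=2.4,fy=2.4))
E
```

```text
clock: 9.35
position: [0.4814, -0.2183, 0.1436]
ee_rot: [0.719, 0.686, -0.082, 0.078]
ft_force: [-0.9, 0.6, -0.9]
grip_width: 0.61
j [-0.58  0.16  0.84  1.92  0.12  1.07  0.15] err mm [0.  0.3 0.2] deg [-0.  0.  0.] F [-0.9  0.6 -0.9] grip 0.61 9.35
```

View pics/w13.png

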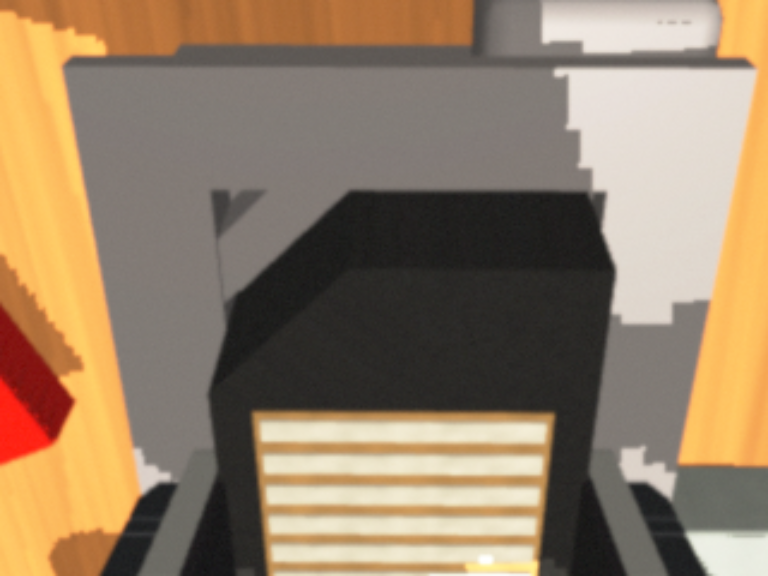

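```bash

python3 -m crank '[[-1,[0.007,0.002,0.03],[0,0,0]],[-1,[0.007,0,0.03],[0,0,0]],[-1,[0,0,0],[0,0,0]],[-1,[0,0,0],[0,0,0]],[-1,[0,0,0],[0,0,0]]]'
python3 - <<'E'
from plan2 import *
rep(PT(.003,-.0006,-.0007))
o=manip.get_obs();im=manip.camera("wrist");cv2.imwrite(f"pics/w14.png",cv2.resize(im[120:360,160:480],None,fx=2.4,fy=2.4))
E
```

```text
clock: 9.9
position: [0.4817, -0.2183, 0.1388]
ee_rot: [0.719, 0.686, -0.082, 0.078]
ft_force: [0.3, -0.6, -0.5]
grip_width: 0.613
j [-0.58  0.17  0.84  1.92  0.11  1.06  0.15] err mm [0.  0.  0.4] deg [-0.  0.  0.] F [ 0.3 -0.6 -0.5] grip 0.613 9.9
```

View pics/w14.png

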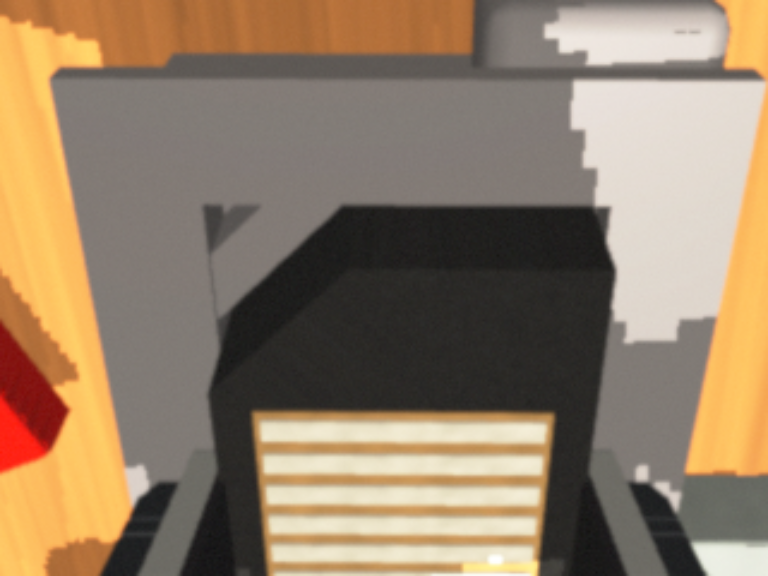

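```bash

python3 -m crank '[[-1,[0.004,0,0.02],[0,0,0]],[-1,[0.004,0,0.018],[0,0,0]],[-1,[0,0,0],[0,0,0]],[-1,[0,0,0],[0,0,0]],[-1,[0,0,0],[0,0,0]]]'
python3 -c "
from plan2 import *
rep(PT(0,-.0006,-.0007))"
```

```text
clock: 10.45
position: [0.4816, -0.2183, 0.1356]
ee_rot: [0.719, 0.686, -0.082, 0.078]
ft_force: [0.4, -1.0, -0.5]
grip_width: 0.617
j [-0.58  0.17  0.84  1.93  0.11  1.06  0.16] err mm [0.  0.1 0.2] deg [-0.  0.  0.] F [ 0.4 -1.  -0.5] grip 0.617 10.45
```

```bash

python3 -m crank '[[-1,[0.003,0,0.012],[0,0,0]],[-1,[0,0,0],[0,0,0]],[-1,[0,0,0],[0,0,0]],[-1,[0.003,0,0.012],[0,0,0]],[-1,[0,0,0],[0,0,0]]]'
python3 -c "
from plan2 import *
rep(PT(-.002,-.0006,-.0007))
o=manip.get_obs();im=manip.camera('wrist');cv2.imwrite('pics/w15.png',cv2.resize(im[120:360,160:480],None,fx=2.4,fy=2.4))"
```

```text
clock: 10.95
position: [0.4819, -0.2185, 0.1349]
ee_rot: [0.719, 0.686, -0.082, 0.078]
ft_force: [-7.2, 4.3, 18.0]
grip_width: 0.615
j [-0.58  0.17  0.84  1.93  0.11  1.05  0.16] err mm [ 0.4 -0.2  1.4] deg [-0.  0. -0.] F [-7.2  4.3 18. ] grip 0.615 10.95
```

View pics/w15.png

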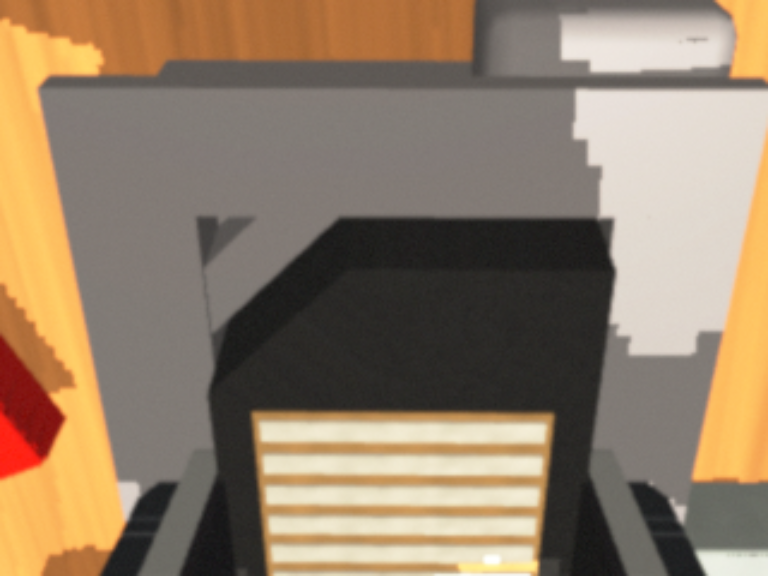

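```bash

python3 -m crank '[[-1,[-0.003,0,-0.012],[0,0,0]],[0.5,[0,0,0],[0,0,0]],[0.5,[0,0,0],[0,0,0]],[0.5,[0,0,0],[0,0,0]],[0.5,[0,0,0],[0,0,0]]]'
python3 -m crank '[[0.5,[-0.02,0,-0.1],[0,0,0]],[0.5,[-0.04,0,-0.2],[0,0,0]],[0.5,[-0.06,0,-0.4],[0,0,0]],[0.5,[-0.06,0,-0.4],[0,0,0]],[0.5,[0,0,0],[0,0,0]]]'
python3 -c "
from plan2 import *
rep(PT(.1))
o=manip.get_obs();im=manip.camera('wrist');cv2.imwrite('pics/w16.png',im)
import pickle;pickle.dump(o,open('o16.pkl','wb'))
im=manip.camera('scene');cv2.imwrite('pics/s16.png',cv2.resize(im[90:240,180:380],None,fx=4,fy=4))"
```

```text
clock: 11.5
position: [0.4816, -0.2183, 0.1346]
ee_rot: [0.719, 0.686, -0.082, 0.078]
ft_force: [0.8, -0.9, -0.2]
grip_width: 0.748
clock: 12.0
position: [0.484, -0.2129, 0.2279]
ee_rot: [0.719, 0.686, -0.08, 0.08]
ft_force: [-0.3, -0.0, 0.3]
grip_width: 0.747
j [-0.63  0.05  0.85  1.81  0.2   1.26  0.11] err mm [-6.5 -2.7 -6.2] deg [ 0.3  0.  -0.1] F [-0.3 -0.   0.3] grip 0.747 12.0
```

View pics/w16.png

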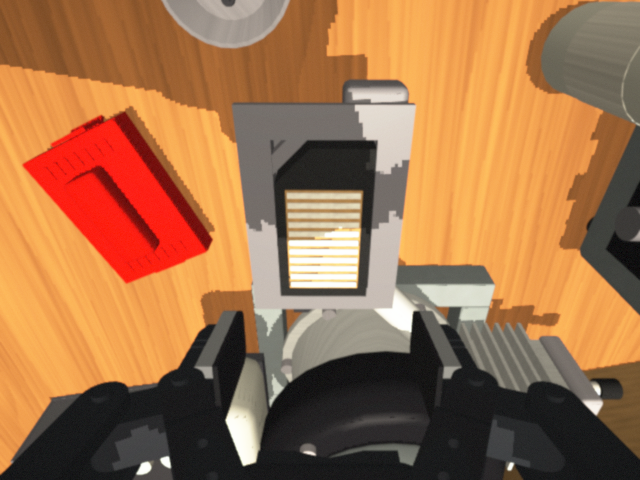

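View pics/s16.png

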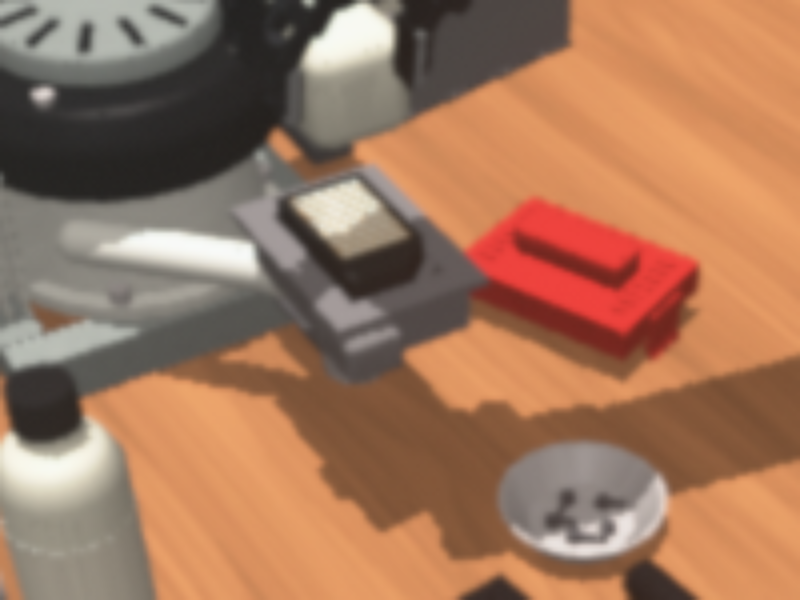

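```bash
python3 - <<'E'
import cv2
im=cv2.imread("pics/w16.png")
cv2.imwrite("pics/c16.png",cv2.resize(im[85:325,220:430],None,fx=2.5,fy=2.5,interpolation=cv2.INTER_CUBIC))
E
```

```text
(no output)
```

View pics/c16.png

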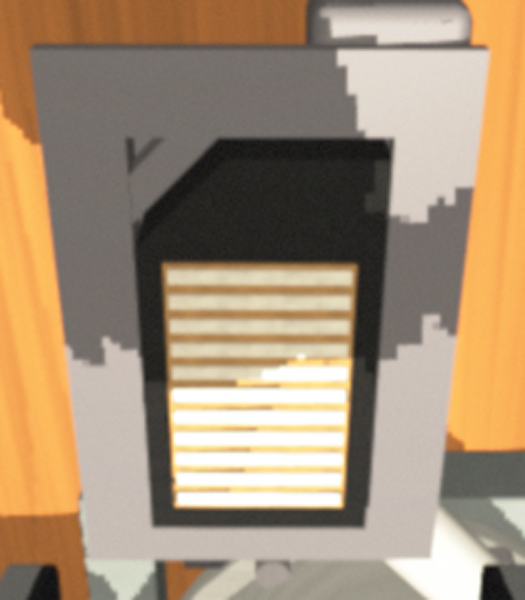

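```bash
python3 - <<'E'
from plan2 import *
import pickle
np.set_printoptions(precision=4,suppress=True)
o=pickle.load(open("o16.pkl","rb"))
f=lambda p:(220+p[0]/2.5,85+p[1]/2.5)
r=np.array([plane("wrist",f(p),.150,o) for p in [(32,45),(488,45),(432,558),(88,558)]])
c=r.mean(0);print(c,[np.linalg.norm(r[i]-r[i-3]) for i in range(4)])
a=(r[0]-r[3]+r[1]-r[2]);print("az",np.degrees(np.arctan2(a[1],a[0])))
for z in (.160,.162,.166):
    k=np.array([plane("wrist",f(p),z,o) for p in [(153,525),(364,525),(392,158)]])
    m=(k[0]+k[2])/2;d=m-c
    print(z,m,"rel",d@px,d@py,np.linalg.norm(k[0]-k[1]),np.linalg.norm(k[1]-k[2]))
k=[plane("wrist",f(p),.162,o) for p in [(163,262),(358,262),(345,508),(174,508)]]
print("pleats w top/bottom",np.linalg.norm(k[0]-k[1]),np.linalg.norm(k[2]-k[3]),"l",np.linalg.norm(k[0]-k[3]),np.linalg.norm(k[1]-k[2]))
E
```

```text
[ 0.4814 -0.2126  0.15  ] [np.float64(0.09243352887262037), np.float64(0.13581789877202308), np.float64(0.0939980472533181), np.float64(0.1355419517305005)]
az 87.09836464296745
0.16 [ 0.4813 -0.2129  0.16  ] rel -0.00025474991399693475 0.0001129139856730778 0.05371831347013074 0.09595174574434433
0.162 [ 0.4813 -0.2118  0.162 ] rel 0.0008878605790779238 0.00010255243087981862 0.05318352829552598 0.09499651152743145
0.166 [ 0.4815 -0.2095  0.166 ] rel 0.0031730815652276684 8.182932129330158e-05 0.05211395794631652 0.09308604309360587
pleats w top/bottom 0.04184864888912188 0.04262106630056768 l 0.06659335454087904 0.0666552166539589
```

```bash
cat > plan3.py <<'E'
from plan2 import *
caz=np.radians(94.5);cc=plane("top",(330,241),.0425)
def K(z,az=None,c=None):
    az=caz if az is None else az;c=cc if c is None else c
    return mk([np.cos(az),np.sin(az),0],[np.sin(az),-np.cos(az),0],[c[0],c[1],z])
E
python3 - <<'E'
from plan3 import *
print(cc);T=pose(manip.get_obs());print(T[:3,:3])
V=K(.24);V[:3,3]=[.49,-.1,.26]
hint(T,V,3);hint(T,K(.2));rep(K(.2))
E
```

```text
[0.54216784 0.03475624 0.0425    ]
[[ 0.04574807  0.99891005 -0.00926393]
 [ 0.97330201 -0.04665948 -0.22473561]
 [-0.22492291  0.00126462 -0.97437574]]
N 3 shift [0.442, 0.029, -0.218] turn [-0.005, 0.096, -0.053]
  via [0.482, -0.212, 0.224]
N 6 shift [0.518, 0.128, -0.018] turn [-0.003, 0.048, -0.026]
  via [0.482, -0.212, 0.224]
  via [0.534, -0.007, 0.2]
j [-0.63  0.05  0.84  1.82  0.19  1.26  0.11] err mm [248.8  48.2 -32.4] deg [-0.7 13.  -7.2] F [-0.   0.3 -0.8] grip 0.747 12.1
```

```bash

python3 -m crank '[[1,[0.518,0.128,-0.03],[-0.003,0.048,-0.026]],[1,[0.518,0.128,-0.018],[-0.003,0.048,-0.026]],[1,[0.518,0.128,-0.018],[-0.003,0.048,-0.026]],[1,[0.518,0.128,-0.018],[-0.003,0.048,-0.026]],[1,[0.518,0.128,-0.018],[-0.003,0.048,-0.026]]]'
python3 -m crank '[[1,[0.518,0.128,-0.018],[-0.003,0.048,-0.026]],[1,[0,0,0],[0,0,0]],[1,[0,0,0],[0,0,0]],[1,[0,0,0],[0,0,0]],[1,[0,0,0],[0,0,0]]]'
python3 -c "
from plan3 import *
rep(K(.2))
o=manip.get_obs();im=manip.camera('wrist');cv2.imwrite('pics/w17.png',im)
import pickle;pickle.dump(o,open('o17.pkl','wb'))"
```

```text
clock: 12.6
position: [0.5338, -0.0056, 0.1989]
ee_rot: [0.687, 0.727, -0.015, 0.012]
ft_force: [0.5, -0.2, 0.2]
grip_width: 1.0
clock: 13.1
position: [0.5419, 0.0335, 0.1999]
ee_rot: [0.68, 0.733, -0.001, 0.0]
ft_force: [0.1, 0.5, 1.3]
grip_width: 0.998
j [-0.76  0.18  0.69  1.74 -0.12  1.27  0.03] err mm [ 1.2  0.3 -0.1] deg [-0.   0.1 -0.3] F [0.1 0.5 1.3] grip 0.998 13.1
```

View pics/w17.png

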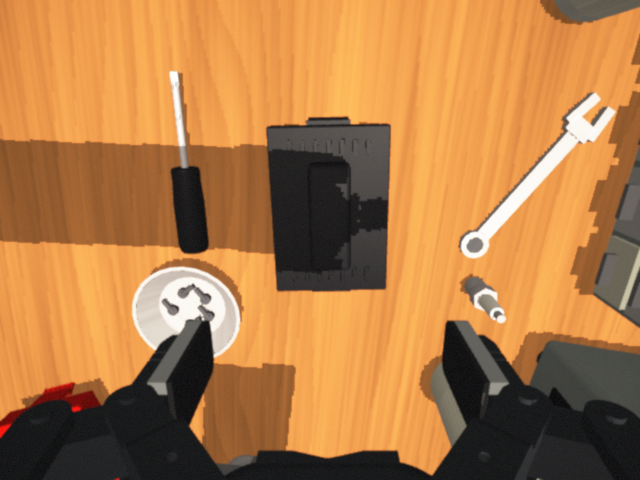

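```bash
python3 - <<'E'
from plan3 import *
import pickle
np.set_printoptions(precision=4,suppress=True)
im=cv2.imread("pics/w17.png")
c=np.clip(im[105:310,250:410].astype(float)*3,0,255).astype(np.uint8)
cv2.imwrite("pics/c17.png",cv2.resize(c,None,fx=2.9,fy=2.9,interpolation=cv2.INTER_CUBIC))
o=pickle.load(open("o17.pkl","rb"))
r=np.array([plane("wrist",p,.0425,o) for p in [(268,127),(391,125),(386,289),(276,291)]])
c=r.mean(0);print(r,c,[np.linalg.norm(r[i]-r[i-3]) for i in range(4)])
a=(r[0]-r[3]+r[1]-r[2]);print("az",np.degrees(np.arctan2(a[1],a[0])))
b=(r[1]-r[0]+r[2]-r[3]);print("az y",np.degrees(np.arctan2(b[1],b[0])))
E
```

```text
[[ 0.4912  0.0974  0.0425]
 [ 0.5827  0.1057  0.0425]
 [ 0.5952 -0.0281  0.0425]
 [ 0.5018 -0.037   0.0425]] [0.5427 0.0345 0.0425] [np.float64(0.09184700434468034), np.float64(0.13435537363072694), np.float64(0.09389229811635809), np.float64(0.1348498273570728)]
az 94.91942075839175
az y 5.335646404359168
```

View pics/c17.png

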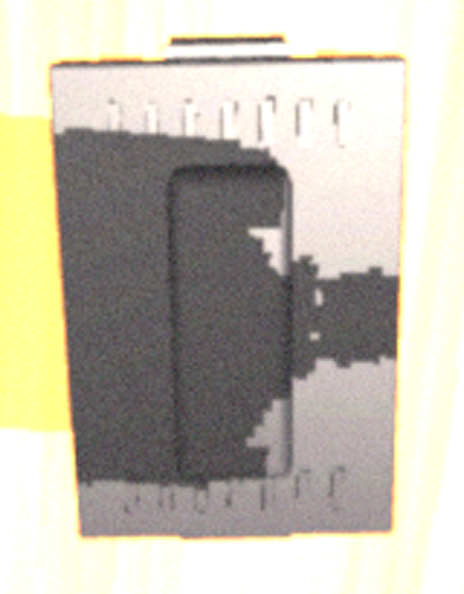

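```bash
cat >> plan3.py <<'E'
cc=np.array([.5427,.0345,.0425]);caz=np.radians(95.1)
E
python3 -c "
from plan3 import *
rep(K(.0285))"
```

```text
j [-0.76  0.18  0.69  1.74 -0.12  1.27  0.03] err mm [  0.9   0.8 171.5] deg [-0.   0.1 -0.8] F [-0.2  0.7  0.7] grip 1.001 13.15
```

```bash

python3 -m crank '[[1,[0.011,0.01,0.55],[0,0,-0.018]],[1,[0,0,0.55],[0,0,0]],[1,[0,0,0.4],[0,0,0]],[1,[0,0,0.15],[0,0,0]],[1,[0,0,0],[0,0,0]]]'
python3 -c "
from plan3 import *
rep(K(.0285))"
```

```text
clock: 13.65
position: [0.5421, 0.035, 0.0672]
ee_rot: [0.675, 0.738, -0.002, -0.0]
ft_force: [-0.3, 0.5, 0.5]
grip_width: 1.001
j [-0.71  0.34  0.65  1.88 -0.24  1.01  0.14] err mm [-0.5  0.6 38.7] deg [-0.1  0.1  0. ] F [-0.3  0.5  0.5] grip 1.001 13.65
```

```bash

python3 -m crank '[[1,[-0.006,0.007,0.28],[0,0,0]],[1,[0,0,0.2],[0,0,0]],[1,[0,0,0],[0,0,0]],[1,[0,0,0],[0,0,0]],[1,[0,0,0],[0,0,0]]]'
python3 -c "
from plan3 import *
rep(K(.0285))
cv2.imwrite('pics/w18.png',manip.camera('wrist'))"
```

```text
clock: 14.15
position: [0.5447, 0.0353, 0.0314]
ee_rot: [0.675, 0.738, 0.001, 0.001]
ft_force: [-0.9, 0.7, 0.3]
grip_width: 0.996
j [-0.68  0.4   0.63  1.9  -0.28  0.94  0.17] err mm [-0.7 -2.1  2.9] deg [0.1 0.  0.1] F [-0.9  0.7  0.3] grip 0.996 14.15
```

View pics/w18.png

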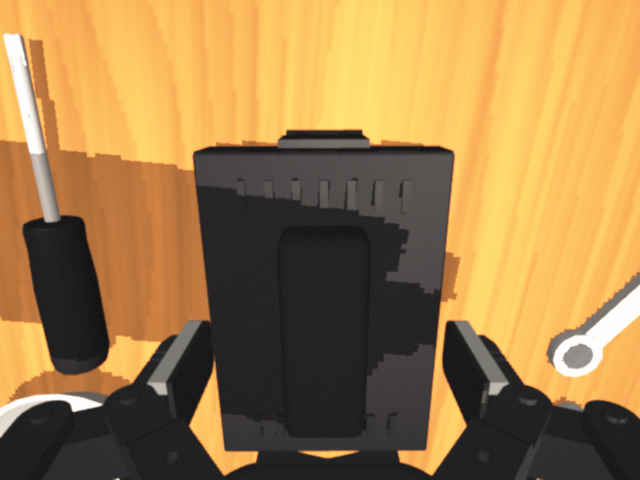

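```bash

python3 -m crank '[[1,[-0.006,-0.018,0.03],[0,0,0]],[1,[0,0,0],[0,0,0]],[1,[0,0,0],[0,0,0]],[1,[0,0,0],[0,0,0]],[1,[0,0,0],[0,0,0]]]'
python3 -c "
from plan3 import *
rep(K(.0285))"
```

```text
clock: 14.7
position: [0.5421, 0.0346, 0.0273]
ee_rot: [0.674, 0.738, -0.0, 0.0]
ft_force: [0.6, -0.6, 0.2]
grip_width: 1.003
j [-0.68  0.4   0.63  1.9  -0.29  0.93  0.18] err mm [-0.2  0.6 -1.2] deg [-0.   0.1  0.1] F [ 0.6 -0.6  0.2] grip 1.003 14.7
```

```bash

python3 -m crank '[[1,[0,0.006,-0.02],[0,0,0]],[1,[0,0,0],[0,0,0]],[-1,[0,0,0],[0,0,0]],[-1,[0,0,0],[0,0,0]],[-1,[0,0,0],[0,0,0]]]' 90
python3 -m crank '[[-1,[0,0,0],[0,0,0]],[-1,[0,0,0],[0,0,0]],[-1,[0,0,0],[0,0,0]],[-1,[0,0,0],[0,0,0]],[-1,[0,0,0],[0,0,0]]]' 
python3 -c "
from plan3 import *
rep(K(.0285))
cv2.imwrite('pics/w19.png',manip.camera('wrist'))"
```

```text
clock: 15.2
position: [0.5425, 0.0346, 0.0288]
ee_rot: [0.674, 0.738, -0.0, 0.0]
ft_force: [0.0, 0.2, -0.4]
grip_width: 0.515
clock: 15.7
position: [0.5429, 0.0347, 0.0291]
ee_rot: [0.675, 0.738, -0.0, 0.0]
ft_force: [0.1, 0.2, 6.2]
grip_width: 0.356
j [-0.68  0.4   0.63  1.9  -0.29  0.93  0.18] err mm [-0.2 -0.2  0.6] deg [0.  0.1 0.1] F [0.1 0.2 6.2] grip 0.356 15.7
```

View pics/w19.png

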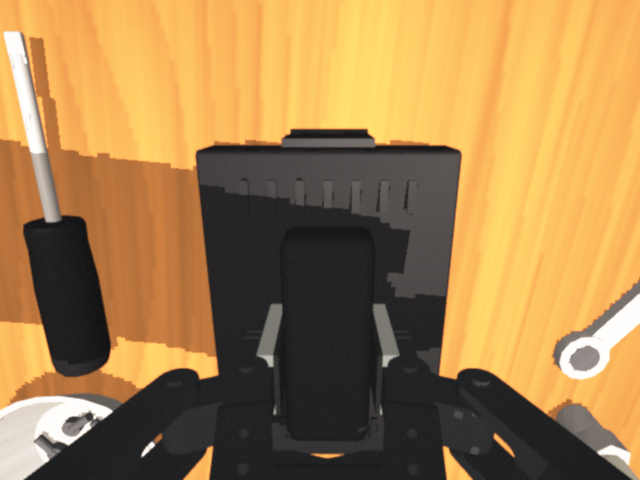

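```bash
cat >> plan3.py <<'E'
rimc=np.array([.4812,-.2132,.150]);raz=np.radians(87.2)
def D(h,c=None): # cover_edge h above rim
    return K(.150+h+.0103,raz,rimc if c is None else c)
E
python3 -m crank '[[-1,[0,0,-0.1],[0,0,0]],[-1,[0,0,-0.3],[0,0,0]],[-1,[0,0,-0.6],[0,0,0]],[-1,[0,0,-0.6],[0,0,0]],[-1,[0,0,-0.6],[0,0,0]]]'
python3 -c "
from plan3 import *
rep(D(.07))
A=pose(manip.get_obs());V=D(.07);V[1,3]+=0.01;hint(A,V)
cv2.imwrite('pics/w20.png',manip.camera('wrist'))"
```

```text
clock: 16.25
position: [0.5416, 0.0344, 0.2065]
ee_rot: [0.675, 0.738, -0.001, -0.0]
ft_force: [1.1, 0.5, -2.7]
grip_width: 0.351
j [-0.77  0.17  0.7   1.73 -0.12  1.28  0.05] err mm [-241.2  -82.4  -23.3] deg [-0.1  0.1  7.9] F [ 1.1  0.5 -2.7] grip 0.351 16.25
N 6 shift [-0.491, -0.142, -0.049] turn [-0.0, 0.0, 0.029]
  via [0.542, 0.034, 0.207]
  via [0.494, -0.164, 0.226]
```

View pics/w20.png

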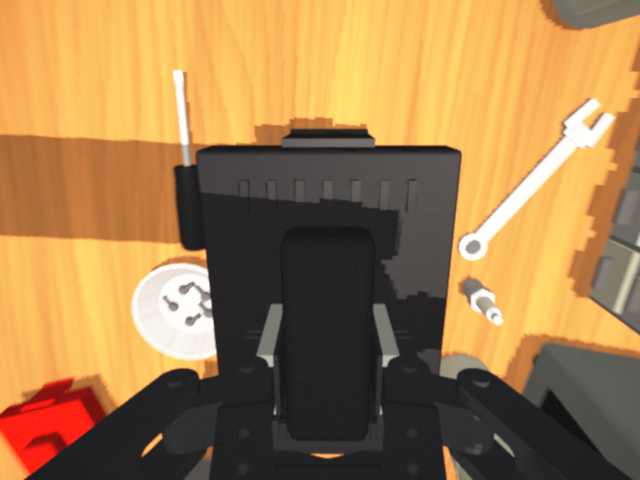

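```bash

python3 -m crank '[[-1,[-0.49,-0.142,-0.1],[0,0,0.029]],[-1,[-0.49,-0.142,-0.1],[0,0,0.029]],[-1,[-0.49,-0.142,-0.05],[0,0,0.029]],[-1,[-0.49,-0.142,0],[0,0,0.029]],[-1,[-0.49,-0.142,0],[0,0,0.029]]]'
python3 -m crank '[[-1,[-0.4,-0.142,0],[0,0,0.029]],[-1,[0,0,0],[0,0,0]],[-1,[0,0,0],[0,0,0]],[-1,[0,0,0],[0,0,0]],[-1,[0,0,0],[0,0,0]]]'
python3 -c "
from plan3 import *
rep(D(.05))"
```

```text
clock: 16.8
position: [0.4935, -0.1648, 0.2249]
ee_rot: [0.716, 0.698, -0.0, -0.0]
ft_force: [0.6, -1.1, -2.0]
grip_width: 0.351
clock: 17.3
position: [0.4829, -0.1938, 0.2249]
ee_rot: [0.723, 0.691, -0.001, 0.0]
ft_force: [-0.1, -0.0, -1.1]
grip_width: 0.35
j [-0.53  0.1   0.89  1.76 -0.08  1.31  0.34] err mm [-19.5  -0.9  14.6] deg [-0.   0.   0.3] F [-0.1 -0.  -1.1] grip 0.35 17.3
```

```bash

python3 -m crank '[[-1,[-0.244,-0.011,0],[0,0,0.007]],[-1,[0,0,0.18],[0,0,0]],[-1,[0,0,0],[0,0,0]],[-1,[0,0,0],[0,0,0]],[-1,[0,0,0],[0,0,0]]]'
python3 -c "
from plan3 import *
rep(D(.05))
cv2.imwrite('pics/w21.png',manip.camera('wrist'))
im=manip.camera('scene');cv2.imwrite('pics/s21.png',cv2.resize(im[90:240,180:380],None,fx=4,fy=4))"
```

```text
clock: 17.8
position: [0.481, -0.2138, 0.2108]
ee_rot: [0.725, 0.689, -0.0, 0.0]
ft_force: [-0.1, 0.0, -1.9]
grip_width: 0.352
j [-0.49  0.14  0.9   1.77 -0.11  1.29  0.39] err mm [0.6 0.1 0.5] deg [-0.   0.1 -0.1] F [-0.1  0.  -1.9] grip 0.352 17.8
```

View pics/w21.png

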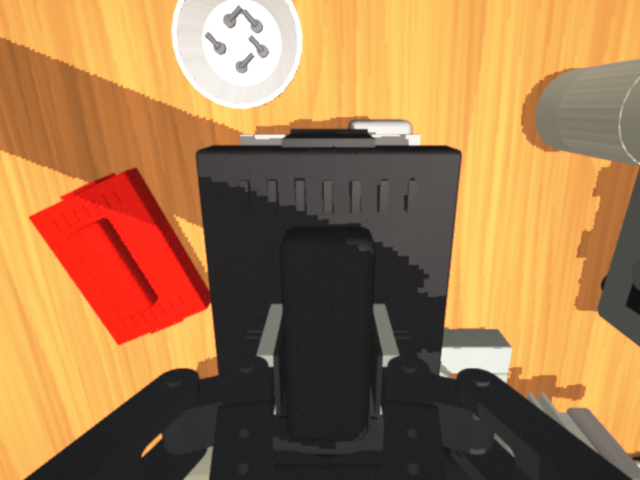

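View pics/s21.png

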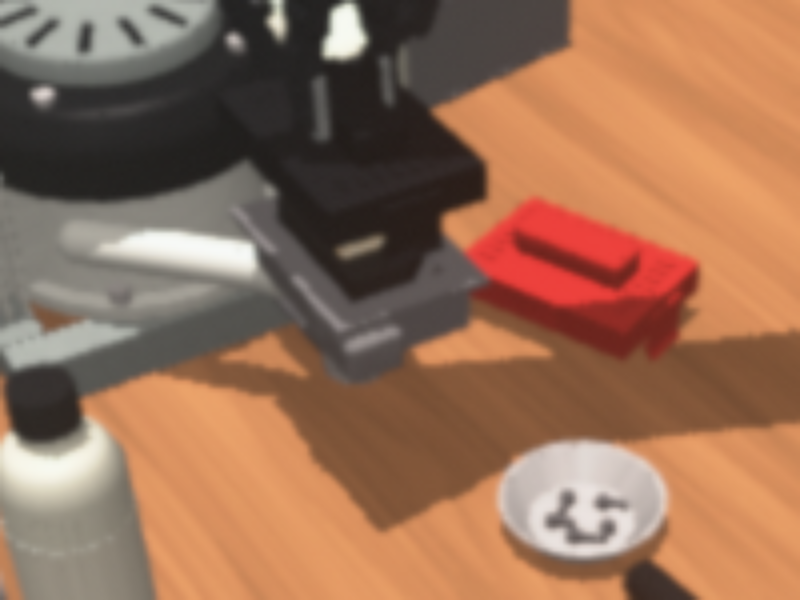

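```bash
python3 -c "
from plan3 import *
o=manip.get_obs();P=mk([np.cos(raz),np.sin(raz),0],[-np.sin(raz),np.cos(raz),0],rimc)
for b in (.047,-.047): print(np.round(proj('wrist',(P@[.068,b,0,1])[:3],o),1))
T=pose(o)
for z in (.0137,):
  for y in (-.047,.047): print(np.round(proj('wrist',(T@[.068,y,.0103-.024,1])[:3],o),1))
im=cv2.imread('pics/w21.png');cv2.imwrite('pics/c21.png',cv2.resize(im[115:165,190:470],None,fx=2.8,fy=4))
"
```

```text
[239.1 133.1]
[420.1 132.8]
[194.  148.8]
[467.  149.1]
```

View pics/c21.png

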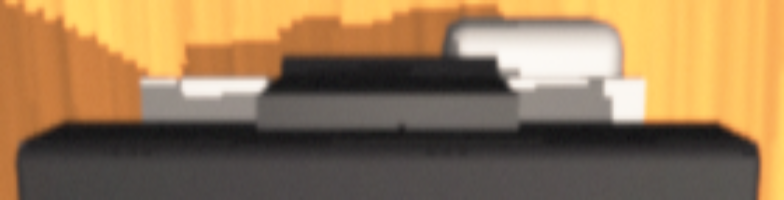

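```bash

python3 -m crank '[[-1,[0.007,0.01,0.1],[0,0,-0.002]],[-1,[0,0,0.15],[0,0,0]],[-1,[0,0,0.15],[0,0,0]],[-1,[0,0,0],[0,0,0]],[-1,[0,0,0],[0,0,0]]]'
python3 -c "
from plan3 import *
rep(D(.018))
cv2.imwrite('pics/w22.png',manip.camera('wrist'))
im=manip.camera('scene');cv2.imwrite('pics/s22.png',cv2.resize(im[90:240,180:380],None,fx=4,fy=4))"
```

```text
clock: 18.4
position: [0.4812, -0.2142, 0.1783]
ee_rot: [0.725, 0.689, -0.001, -0.0]
ft_force: [-0.1, -0.6, -2.0]
grip_width: 0.352
j [-0.47  0.18  0.9   1.81 -0.15  1.22  0.42] err mm [ 1.  -0.1 -0. ] deg [-0.1  0.1 -0.1] F [-0.1 -0.6 -2. ] grip 0.352 18.4
```

View pics/s22.png

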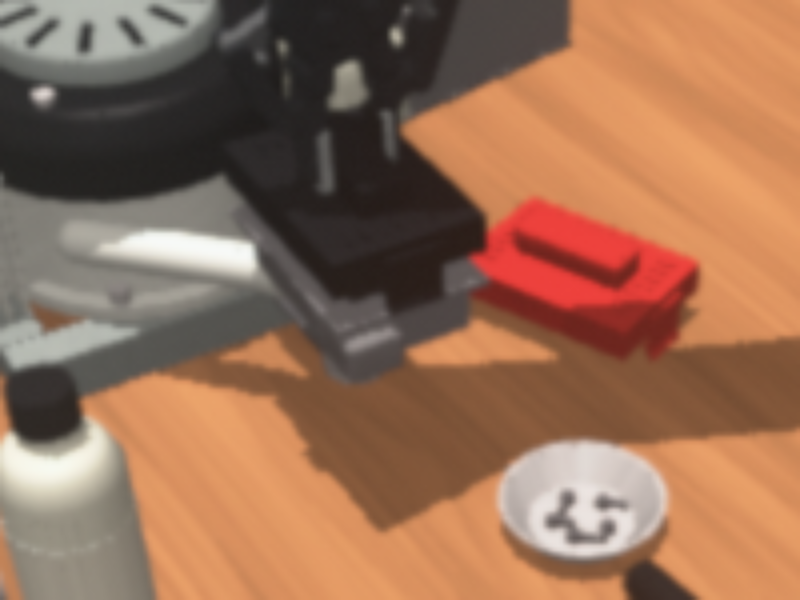

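```bash

python3 -m crank '[[-1,[0.006,0,0.03],[0,0,0]],[-1,[0,0,0.03],[0,0,0]],[-1,[0,0,0.03],[0,0,0]],[-1,[0,0,0],[0,0,0]],[-1,[0,0,0],[0,0,0]]]'
python3 -c "
from plan3 import *
rep(D(.011))"
python3 -m crank '[[-1,[0,0,0.025],[0,0,0]],[-1,[0,0,0.025],[0,0,0]],[-1,[0,0,0.025],[0,0,0]],[-1,[0,0,0],[0,0,0]],[-1,[0,0,0],[0,0,0]]]'
python3 -c "
from plan3 import *
rep(D(.005))"
```

```text
clock: 19.0
position: [0.4818, -0.2136, 0.1716]
ee_rot: [0.725, 0.689, -0.0, 0.0]
ft_force: [1.5, 0.6, -1.0]
grip_width: 0.351
j [-0.47  0.19  0.9   1.82 -0.16  1.21  0.43] err mm [ 0.3 -0.6  0.3] deg [ 0.   0.1 -0.1] F [ 1.5  0.6 -1. ] grip 0.351 19.0
clock: 19.5
position: [0.4816, -0.2134, 0.1652]
ee_rot: [0.725, 0.689, -0.0, 0.0]
ft_force: [3.2, 0.2, -2.9]
grip_width: 0.353
j [-0.46  0.19  0.9   1.83 -0.16  1.19  0.43] err mm [ 0.2 -0.4 -0.1] deg [-0.   0.1 -0.1] F [ 3.2  0.2 -2.9] grip 0.353 19.5
```

```bash

python3 -m crank '[[-1,[0,0,0.02],[0,0,0]],[-1,[0,0,0.018],[0,0,0]],[-1,[0,0,0],[0,0,0]],[-1,[0,0,0],[0,0,0]],[-1,[0,0,0],[0,0,0]]]'
python3 -c "
from plan3 import *
rep(D(.002))
cv2.imwrite('pics/w23.png',manip.camera('wrist'))
im=manip.camera('scene');cv2.imwrite('pics/s23.png',cv2.resize(im[90:240,180:380],None,fx=4,fy=4))"
```

```text
clock: 20.0
position: [0.4811, -0.2135, 0.162]
ee_rot: [0.725, 0.689, -0.001, -0.0]
ft_force: [0.4, -0.2, -6.0]
grip_width: 0.355
j [-0.46  0.2   0.89  1.83 -0.17  1.19  0.43] err mm [ 0.3  0.1 -0.3] deg [-0.1  0.1 -0.1] F [ 0.4 -0.2 -6. ] grip 0.355 20.0
```

View pics/s23.png

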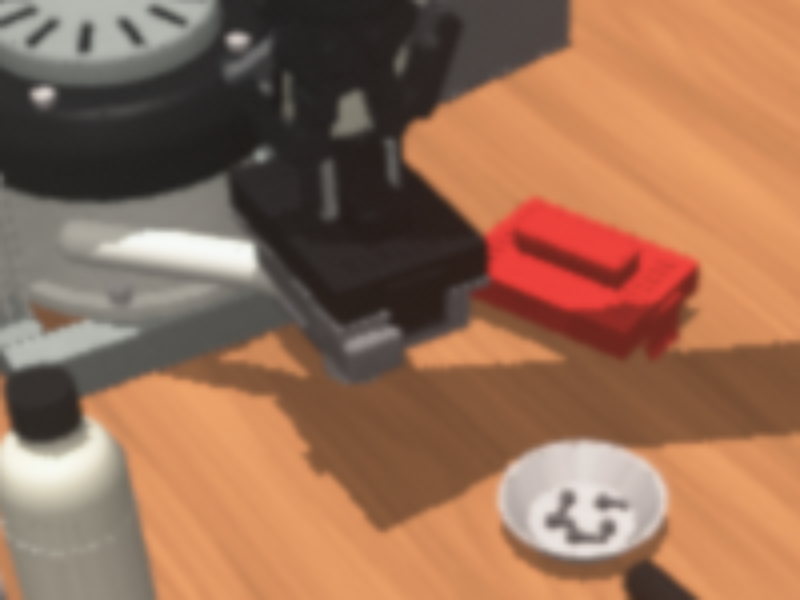

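View pics/w23.png

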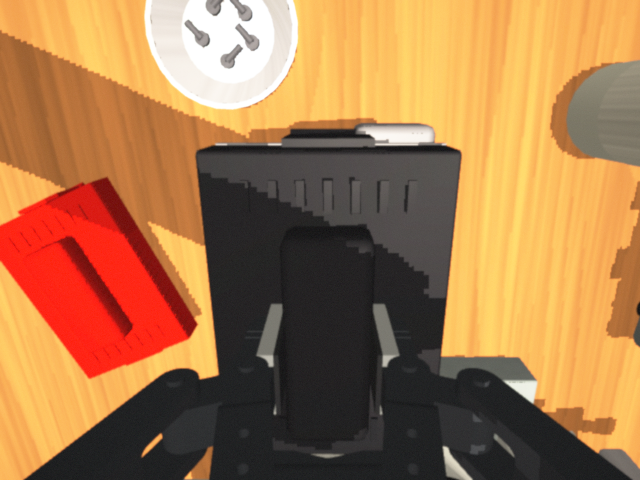

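```bash

python3 -m crank '[[-1,[0,0,0.02],[0,0,0]],[-1,[0,0,0.01],[0,0,0]],[-1,[0,0,0],[0,0,0]],[-1,[0,0,0],[0,0,0]],[-1,[0,0,0],[0,0,0]]]'
python3 -c "
from plan3 import *
rep(D(.0))"
```

```text
clock: 20.6
position: [0.4817, -0.2138, 0.1612]
ee_rot: [0.725, 0.689, -0.0, 0.0]
ft_force: [-4.3, 2.7, 9.8]
grip_width: 0.351
j [-0.46  0.2   0.89  1.83 -0.17  1.19  0.44] err mm [ 0.6 -0.5  0.9] deg [ 0.   0.  -0.1] F [-4.3  2.7  9.8] grip 0.351 20.6
```

```bash

python3 -m crank '[[-1,[0,0,0.012],[0,0,0]],[-1,[0,0,0],[0,0,0]],[-1,[0,0,0],[0,0,0]],[-1,[0,0,0],[0,0,0]],[-1,[0,0,0],[0,0,0]]]'
python3 -c "
from plan3 import *
rep(D(.0))"
```

```text
clock: 21.1
position: [0.4818, -0.2138, 0.161]
ee_rot: [0.725, 0.689, 0.0, 0.0]
ft_force: [-7.1, 3.4, 21.0]
grip_width: 0.354
j [-0.46  0.2   0.89  1.83 -0.17  1.19  0.44] err mm [ 0.6 -0.6  0.7] deg [ 0.   0.  -0.1] F [-7.1  3.4 21. ] grip 0.354 21.1
```

```bash

python3 -m crank '[[-1,[0,0,-0.022],[0,0,0]],[-1,[0,0,0],[0,0,0]],[1,[0,0,0],[0,0,0]],[1,[0,0,0],[0,0,0]],[1,[0,0,0],[0,0,0]]]'
python3 -m crank '[[1,[0,0,0],[0,0,0]],[1,[0,0,-0.1],[0,0,0]],[1,[0,0,-0.4],[0,0,0]],[1,[0,0,-0.6],[0,0,0]],[1,[0,0,-0.4],[0,0,0]]]'
python3 -m crank '[[1,[0,0,0],[0,0,0]],[1,[0,0,0],[0,0,0]],[1,[0,0,0],[0,0,0]],[1,[0,0,0],[0,0,0]],[1,[0,0,0],[0,0,0]]]'
python3 -c "
from plan3 import *
import pickle
o=manip.get_obs();pickle.dump(o,open('o24.pkl','wb'));rep(D(.12))
im=manip.camera('wrist');cv2.imwrite('pics/w24.png',im)
im=manip.camera('scene');cv2.imwrite('pics/s24.png',cv2.resize(im[90:240,180:380],None,fx=4,fy=4,interpolation=cv2.INTER_CUBIC))"
```

```text
clock: 21.6
position: [0.4816, -0.2138, 0.1608]
ee_rot: [0.725, 0.689, -0.0, 0.0]
ft_force: [-0.6, -0.5, -0.7]
grip_width: 0.849
clock: 22.1
position: [0.4818, -0.2141, 0.2842]
ee_rot: [0.725, 0.689, 0.0, 0.001]
ft_force: [0.7, -0.8, -0.3]
grip_width: 1.001
clock: 22.6
position: [0.4812, -0.2134, 0.2801]
ee_rot: [0.725, 0.689, -0.001, -0.0]
ft_force: [0.2, -0.2, -0.3]
grip_width: 1.001
j [-0.51  0.09  0.91  1.66 -0.07  1.43  0.36] err mm [ 0.2 -0.  -0.2] deg [-0.1  0.1 -0.1] F [ 0.2 -0.2 -0.3] grip 1.001 22.6
```

View pics/w24.png

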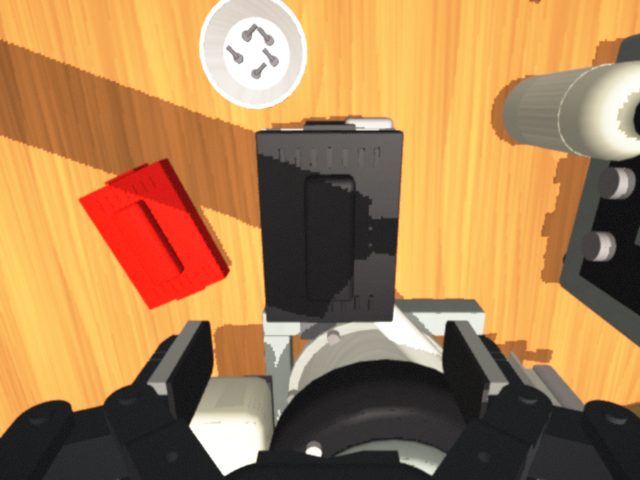

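View pics/s24.png

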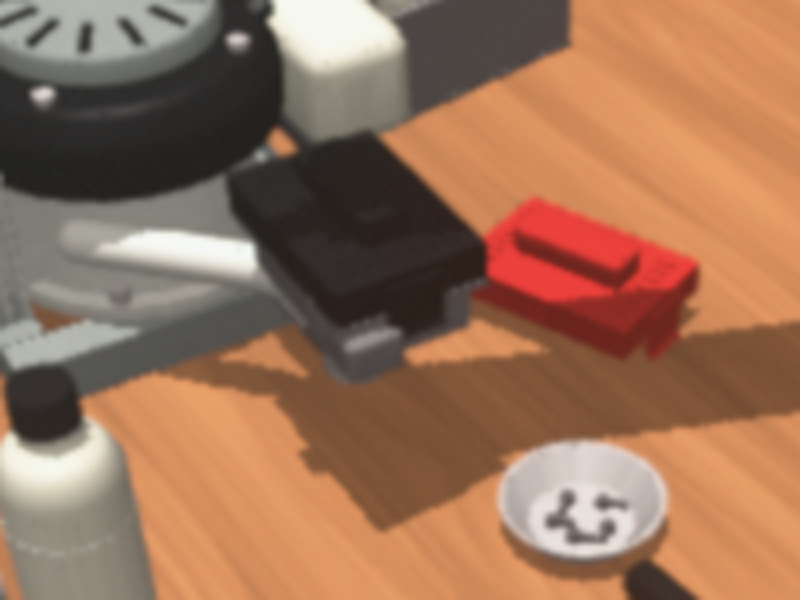

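```bash
python3 - <<'E'
from plan3 import *
import pickle
np.set_printoptions(precision=4,suppress=True)
o=pickle.load(open("o24.pkl","rb"))
im=cv2.imread("pics/w24.png")
c=np.clip(im[110:335,240:420].astype(float)*2.5,0,255).astype(np.uint8)
cv2.imwrite("pics/c24.png",cv2.resize(c,None,fx=2.6,fy=2.6,interpolation=cv2.INTER_CUBIC))
for z in (.174,.178,.182):
    r=np.array([plane("wrist",p,z,o) for p in [(257,131),(403,131),(392,321),(265,321)]])
    print(z,r.mean(0),[round(float(np.linalg.norm(r[i]-r[i-3])),4) for i in range(4)])
    a=(r[0]-r[3]+r[1]-r[2]);print("az",np.degrees(np.arctan2(a[1],a[0])))
P=mk([np.cos(raz),np.sin(raz),0],[-np.sin(raz),np.cos(raz),0],rimc)
for a in (.068,-.068):
  for b in (.047,-.047): print(np.round(proj('wrist',(P@[a,b,.024,1])[:3],o),1))
E
```

```text
0.174 [ 0.4811 -0.2133  0.174 ] [0.0915, 0.1344, 0.0931, 0.1346]
az 86.7991081107082
0.178 [ 0.4811 -0.212   0.178 ] [0.0901, 0.1324, 0.0917, 0.1325]
az 86.79910811070822
0.182 [ 0.4812 -0.2108  0.182 ] [0.0887, 0.1303, 0.0903, 0.1305]
az 86.79910811070823
[254.4 129.7]
[404.6 129.6]
[265.3 321.7]
[393.4 321.8]
```

View pics/c24.png

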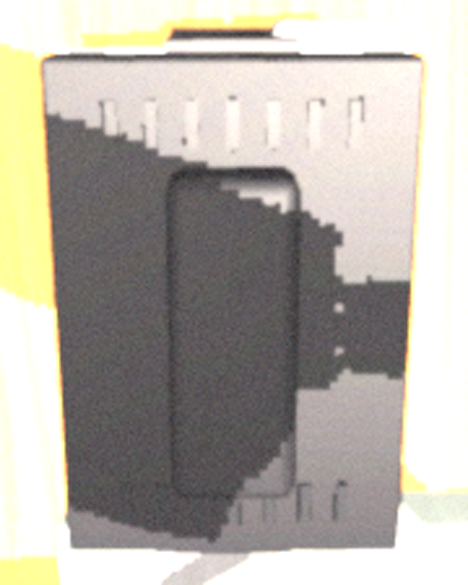

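```bash

python3 -m crank '[[-1,[0,0,0.3],[0,0,0]],[-1,[0,0,0.4],[0,0,0]],[-1,[0,0,0.4],[0,0,0]],[-1,[0,0,0],[0,0,0]],[-1,[0,0,0],[0,0,0]]]' 60
python3 -m crank '[[-1,[0,0,0],[0,0,0]],[-1,[0,0,0],[0,0,0]],[-1,[0,0,0.05],[0,0,0]],[-1,[0,0,0],[0,0,0]],[-1,[0,0,0],[0,0,0]]]'
python3 -c "
from plan3 import *
rep(D(.02));cv2.imwrite('pics/w25.png',manip.camera('wrist'))"
```

```text
clock: 23.2
position: [0.4815, -0.2138, 0.1935]
ee_rot: [0.725, 0.689, -0.001, 0.0]
ft_force: [1.1, -0.5, 0.7]
grip_width: 0.14
clock: 23.7
position: [0.4816, -0.2136, 0.189]
ee_rot: [0.725, 0.689, -0.0, 0.0]
ft_force: [0.1, 0.1, -0.5]
grip_width: 0.001
j [-0.48  0.17  0.91  1.8  -0.14  1.24  0.41] err mm [ 0.4 -0.4  8.7] deg [-0.   0.1 -0.1] F [ 0.1  0.1 -0.5] grip 0.001 23.7
```

View pics/w25.png

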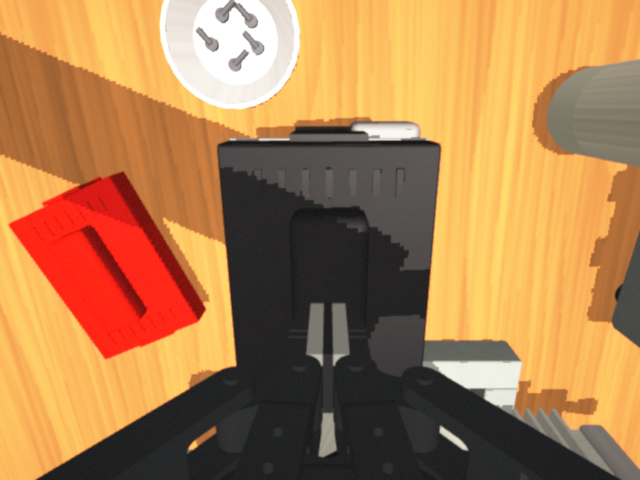

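Fingers are shut and centred over the grip (tips at about (328,305)), still about 10 mm above it. Next is a short confirming press.

```bash

python3 -m crank '[[-1,[0,0,0.05],[0,0,0]],[-1,[0,0,0.04],[0,0,0]],[-1,[0,0,0.015],[0,0,0]],[-1,[0,0,0],[0,0,0]],[-1,[0,0,0],[0,0,0]]]'
python3 -m crank '[[-1,[0,0,0.015],[0,0,0]],[-1,[0,0,0],[0,0,0]],[-1,[0,0,0.01],[0,0,0]],[-1,[0,0,0],[0,0,0]],[-1,[0,0,0],[0,0,0]]]'
python3 -c "
from plan3 import *
rep(D(.018))"
```

```text
clock: 24.25
position: [0.4815, -0.2135, 0.1807]
ee_rot: [0.725, 0.689, -0.0, 0.0]
ft_force: [-2.3, 1.3, 5.2]
grip_width: -0.003
clock: 24.75
position: [0.4817, -0.2136, 0.1805]
ee_rot: [0.725, 0.689, 0.0, -0.0]
ft_force: [-11.7, 5.2, 28.0]
grip_width: 0.002
j [-0.48  0.18  0.91  1.81 -0.15  1.23  0.42] err mm [ 0.3 -0.5  2.2] deg [ 0.  -0.  -0.1] F [-11.7   5.2  28. ] grip 0.002 24.75
```

```bash

python3 -m crank '[[-1,[0,0,-0.05],[0,0,0]],[-1,[0,0,-0.3],[0,0,0]],[-1,[0,0,-0.6],[0,0,0]],[-1,[0,0,-0.4],[0,0,0]],[-1,[0,0,0],[0,0,0]]]'
python3 -m crank '[[-1,[0,0,0],[0,0,0]],[-1,[0,0,0],[0,0,0]],[-1,[0,0,0],[0,0,0]],[-1,[0,0,0],[0,0,0]],[-1,[0,0,0],[0,0,0]]]'
python3 - <<'E'
from plan3 import *
o=manip.get_obs();rep(D(.12))
im=manip.camera('wrist');cv2.imwrite('pics/w26.png',im)
im=manip.camera('scene');cv2.imwrite('pics/s26.png',im)
P=mk([np.cos(raz),np.sin(raz),0],[-np.sin(raz),np.cos(raz),0],rimc)
for a in (.068,-.068):
  for b in (.047,-.047): print(np.round(proj('wrist',(P@[a,b,.024,1])[:3],o),1))
E
```

```text
clock: 25.25
position: [0.4832, -0.2144, 0.2904]
ee_rot: [0.725, 0.689, 0.002, 0.003]
ft_force: [0.7, 0.0, -0.3]
grip_width: 0.001
clock: 25.75
position: [0.4814, -0.2135, 0.286]
ee_rot: [0.725, 0.689, -0.001, 0.0]
ft_force: [0.4, 0.5, -0.2]
grip_width: -0.0
j [-0.52  0.09  0.92  1.65 -0.07  1.44  0.35] err mm [ 0.2 -0.2  5.7] deg [-0.1  0.1 -0.1] F [ 0.4  0.5 -0.2] grip -0.0 25.75
[255.6 129.1]
[402.5 129. ]
[266.1 317.7]
[391.8 317.8]
```

View pics/w26.png

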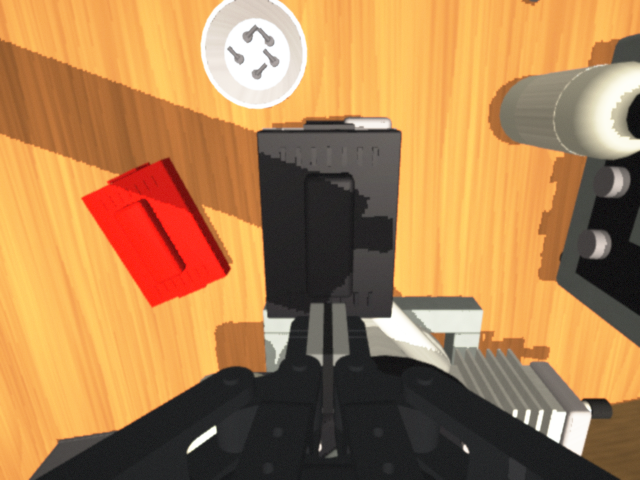

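View pics/s26.png

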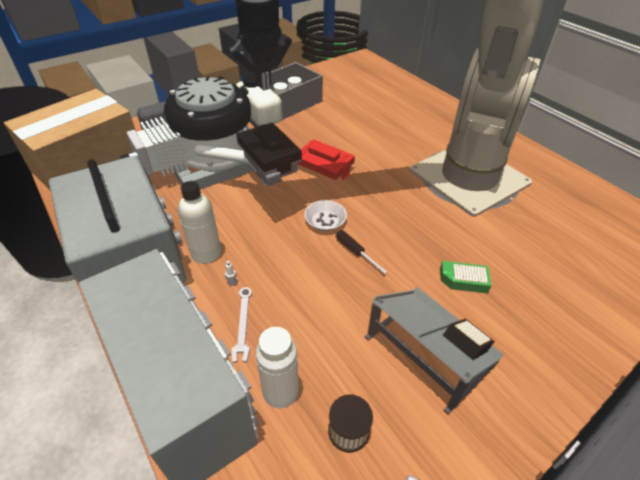

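The cover's roof corners, seen at (258,130), (401,130), (391,317) and (266,318), are within about 2 px of where a home cover should appear. The other cartridge and the bystanders have not moved, so I am handing in.

```bash
python3 -c "
from workcell import manip
print(manip.hand_in())"
```

```text
the job is handed in; nothing more can be done
None
```

I fitted the cut-corner cartridge in the pocket, put the black cover on the base, pressed it down, and handed in at about 26 s. No verdict was reported.

- **Cartridge:** I took it from the rack's −y lane and lowered it with its cut corner in the pocket's cut corner until it met a firm stop. After release, the wrist view put it level, within about 1 mm of the pocket centre and with its top at the seated height.
- **Cover:** I gripped it by the finger block and lowered it straight down. The force turned to about −6 N near home, which fits the clips pulling under the rim. It then stopped rigidly at 21 N, and a second press with closed fingers met a rigid 28 N.
- **Last views:** The cover's roof corners were within about 2 px of the home position, about 0.4° off in angle. The other cartridge and the bystanders looked unmoved, and the gripper was clear.

**What disagreed or was not checked:**
- **Fingertip position:** The fingertips showed 20 to 30 mm behind the reported TCP, not 22 mm ahead as the text says. I used the measured value.
- **Clip arms:** I never saw the clip arms' flex directly, nor did I do a pull test. That both snapped is inferred from the forces and the cover's height. I also saw no clear 10 to 15 N resistance on the way down, though I only read the force every 3 to 6 mm.

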